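# Book in the sample jars

## Robot

A 6-joint arm with a two-finger parallel gripper is mounted at the origin on the work surface. World frame = base frame: x ahead of the robot, y to its left, z up, the work surface at z = 0. Lengths are in m, angles in rad, forces in N, time in s.
With the tool pointing down it reaches from about 0.225 to 0.875 m from the base axis. Payload 3.4 kg.
Tool frame: the origin (TCP) lies on the centre line of the jaws, within the pads' length; the fingertips stand 17 mm ahead of it and the grasp point (between the pads) lies 2 mm behind it (manip.finger_overhang is the distance from the TCP to the fingertips, in m); y points along the fingers, x is the direction in which the jaws open and shut, and the axes are right-handed (so a half turn about y gives the same grasp; the last joint's range is limited). The gripper opens to 85 mm and grips with 20 to 120 N. Pads are 22 mm wide; open, the fingers measure 114 mm over their backs; the gripper's body (76 mm by 85 mm) begins 54 mm behind the grasp point. The pads swing forward as they close: fully open they stand 13 mm farther back than shut.
Start: joints at [-1.342, 0.276, 1.505, -0, 1.361, -0.121], TCP at [0.197, -0.54, 0.219] pointing down, gripper open.
Joint ranges: [-2.89, 2.89], [-0.75, 2.08], [0.22, 2.7], [-1.18, 4.32], [0.11, 2.71], [-2.7, 2.7]. Speed limits (rad/s): [2.57, 2.57, 3.14, 3.14, 3.14, 3.14].

## Interface

Orientations are given as a unit quaternion [w, x, y, z].
In Python, from rig import manip gives the robot as it stands.
- The arm moves only by the tool arm_command, never from a script. Its argument "commands" is a list of rows, each a list of 3 entries, a list of its own where there are three numbers: the finger opening in cm, from 0 to 8.54, then the shift along the world's x, y, z in cm, then the turn about the world's z in rad. A call has 1 to 12 rows; each row shifts and turns the commanded pose from where the row before left it; what a row does not reach is not made up. A row lasts 1/10 s, in which the tool goes at most 50 mm and 8.59 degrees, less where a joint would pass 70% of its speed; a pose out of reach is approached as far as the arm can. A call with a gripper value outside its range is refused whole. The fingers move at their own pace and stop on an object; "grip_force" is the grip in N (left out, the last holds). Time passes only in rows, so rows that do not move let the fingers close. It gives the time, the measured TCP pose, the force and the opening at its end, in the units of the state.
- manip.get_state(): the state, without advancing time (a new reading comes with each control period).
- manip.get_image(name): name is "scene" or "side" or "wrist"; returns a dict with "pixels" (480x640x3 uint8, red, green, blue), "range_z" (480x640 float32, m along the optical axis (not along the pixel's ray), 0 where there is no reading), "intrinsics" (3x3 intrinsics, pixels), "R" (3x3) and "t" (3): a world point X has camera coordinates R X + t. Camera axes: x right, y down, z forward; pixel columns grow to the right and rows downward; lengths in m; the calibration is good to about 2 mm. A picture is of the moment at which its call begins.
- manip.sign_off(): hands the job in, once; it reports no verdict.
The state is a dict: "clock": time; "qpos": joint angles; "qd": joint speeds; "effort": joint torques, N m; "position": TCP position; "ee_rot": TCP orientation; "contact_force": force on the tool from outside, world axes, zero at the start; "moment": the same for the moment, N m; "width": finger opening in m.
Only numpy, scipy, OpenCV 4.12 (cv2) and the standard library are available. Lean on these libraries where they do the work, as an engineer would, in place of code of your own. Each camera call takes 0.05 s, during which the arm holds its last target.

## Task

Book in the sample jars that are on the bench: stand each of them upright on a circle of its own on the label reader, picking up the fallen ones, with the bar-code label turned squarely to the reading window behind its circle. When all the jars stand ready, push the green read button right down, then stand the jars upright in the blue tray for the cold room. Leave everything else on the bench where it is.

Things in the scene. Friction and masses are not known exactly. Their poses are not given: they have to be found in the camera images.
- jar_blue_mid (a point): sample jar with a blue lid, upright or fallen, or absent. 66 mm tall, 140 g, most of it low down; round lid 52 mm across, hexagonal foot 52 mm across flats (60 over corners), smooth amber body 49 mm, from 10 to 50 mm above the underside. The point is on its axis, half-way up (33 mm). z points to the lid, x to the middle of the marked side: a white label 40 mm wide with a black bar code, from which an orange seal strip runs up and over to the middle of the lid
- jar_green_mid (a point): sample jar with a green lid, upright or fallen, or absent. 66 mm tall, 140 g, most of it low down; round lid 52 mm across, hexagonal foot 52 mm across flats (60 over corners), smooth amber body 49 mm, from 10 to 50 mm above the underside. The point is on its axis, half-way up (33 mm). z points to the lid, x to the middle of the marked side: a white label 40 mm wide with a black bar code, from which an orange seal strip runs up and over to the middle of the lid
- jar_white_mid (a point): sample jar with a white lid, upright or fallen, or absent. 66 mm tall, 140 g, most of it low down; round lid 52 mm across, hexagonal foot 52 mm across flats (60 over corners), smooth amber body 49 mm, from 10 to 50 mm above the underside. The point is on its axis, half-way up (33 mm). z points to the lid, x to the middle of the marked side: a white label 40 mm wide with a black bar code, from which an orange seal strip runs up and over to the middle of the lid
- reader: label reader, fixed: grey base plate 150 (x) by 340 (y) by 6 mm thick with three printed blue 66 mm circles in a row, along its far edge a white read head 52 mm deep, 66 mm tall, a window behind each circle. Origin: centre of the plate's underside; x points from circles to windows, z up. Circle centres at x = -30 mm, y = +105, 0, -105 mm; front of the head at x = +45 mm; green button on its top
- place1 (a point): centre of printed circle 1 on top of the reader's base plate, where one jar stands; axes as the reader's
- window1 (a point): centre of the red-lined reading window 1, 60 by 34 mm, in the read head's upright face behind circle 1, 74 mm from the circle's centre and 34 mm above the bench; axes as the reader's
- place2 (a point): centre of printed circle 2 on top of the reader's base plate, where one jar stands; axes as the reader's
- window2 (a point): centre of the red-lined reading window 2, 60 by 34 mm, in the read head's upright face behind circle 2, 74 mm from the circle's centre and 34 mm above the bench; axes as the reader's
- place3 (a point): centre of printed circle 3 on top of the reader's base plate, where one jar stands; axes as the reader's
- window3 (a point): centre of the red-lined reading window 3, 60 by 34 mm, in the read head's upright face behind circle 3, 74 mm from the circle's centre and 34 mm above the bench; axes as the reader's
- read_button (a joint): green push button of 26 mm diameter on the middle of the read head's top; 0 = up, 0.006 m = fully down; springs back; about 5 N pushes it right down
- read_button_top (a point): centre of the green button's top face, about 88 mm above the bench with the button up; pressed straight down
- tray: blue cold-room tray, fixed to the bench, 150 mm (x) by 320 mm (y) over its 14 mm high, 4 mm thick rim, a 12 mm carrying lip beyond each short side; floor 4 mm thick, flat and undivided. Origin: centre of its underside; z up
- tweezers: bystander: steel tweezers lying on the bench, 125 by 15 by 7 mm; origin at the middle of the underside
- spatula: bystander: steel laboratory spatula lying on the bench, 135 by 13 by 4 mm; origin near the middle of the underside
- beaker: bystander: empty glass beaker, 68 mm across, 90 mm tall; origin at the centre of its underside
- timer: bystander: flat grey laboratory timer with a black face, 62 by 72 by 20 mm; origin at the centre of its underside
- tip_box: bystander: box of pipette tips with a yellow top, 90 by 125 by 58 mm; origin at the centre of its underside

How it is judged:
By the outcome, as a careful person would: the job done as asked, in the order asked, and still so for the second after the job is handed in, with the robot touching nothing.
Of jar_blue, jar_green, jar_white only 2 to 3 are there at a start; the rules pass over those that are not, and their reading is None.
At some moment in a run one of jar_blue, jar_green, jar_white may be knocked a few centimetres aside while the robot is not near it.
Once in a run the grip may slacken for a moment while it holds something.
It also fails if it takes over 210 s, if anything falls off the work surface, if the arm or the gripper's body presses on something with over 40 N, if the wrist force passes 120 N, or if a joint passes its speed limit or range.

## Working session

There is one attempt and no reset: what is moved stays moved. The work goes in short steps, Python scripts to look and compute and a tool call to move; the robot and the scene stay as the last step left them, time stands still between calls to the robot, and variables do not carry over. Pictures are saved under pics/ and viewed, and the job is handed in when it is done.

Besides the shell and the picture viewer there is one more tool, called after "Call:" by a JSON object that holds its "fn" and its "kwargs". arm_command: Moves the arm, as the interface text tells. Its arguments: {"type":"object","properties":{"commands":{"type":"array"},"grip_force":{"type":"number"}},"required":["commands"]}

```bash
mkdir -p pics; ls
cat > h.py <<'E'
import numpy as np, cv2
from rig import manip
def grab(n,tag):
    d=manip.get_image(n); np.savez(f'pics/{tag}.npz',**d); cv2.imwrite(f'pics/{tag}.png',d['pixels'][:,:,::-1]); return d
def cloud(d):
    z=d['range_z']; K=d['intrinsics']; v,u=np.mgrid[0:480,0:640]
    P=np.stack([(u-K[0,2])/K[0,0]*z,(v-K[1,2])/K[1,1]*z,z],-1)
    W=(P-d['t'])@d['R']; W[z==0]=np.nan; return W
E
python3 - <<'E'
from h import *
for n in['scene','side','wrist']: d=grab(n,n+'0'); print(n,(-d['R'].T@d['t']).round(3),d['intrinsics'][0,0])
print(manip.get_state())
E
```

```text
pics
scene [ 0.937 -0.829  0.885] 502.1444056877791
side [0.191 0.913 1.271] 506.2919840112821
wrist [ 0.259 -0.518  0.373] 396.8733018531021
{'clock': 0.15, 'qpos': array([-1.34202769e+00,  2.76464758e-01,  1.50581261e+00, -2.32763975e-05,
        1.36071926e+00, -1.21043618e-01]), 'qd': array([-0.00147176, -0.00267179, -0.00402102, -0.00038687, -0.00268352,
       -0.00019969]), 'effort': array([ 1.79227736e-03, -4.17142761e+01, -2.46032989e+01, -1.01771127e-04,
        7.61491538e-03,  1.22714255e-05]), 'position': array([ 0.19693594, -0.539794  ,  0.21814172]), 'ee_rot': array([ 0.57970573, -0.57905453,  0.40573684, -0.40498732]), 'contact_force': array([-0.1523802 , -0.24688857, -0.05338068]), 'moment': array([-0.01693781, -0.05294091, -0.03240322]), 'width': 0.08528523579861891}
```

View pics/scene0.png

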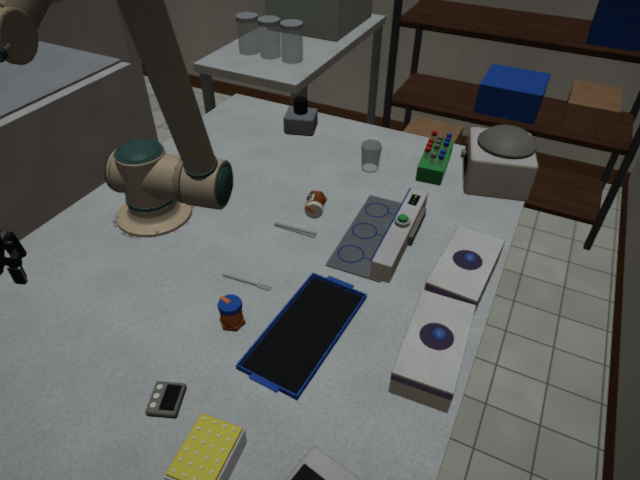

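View pics/side0.png

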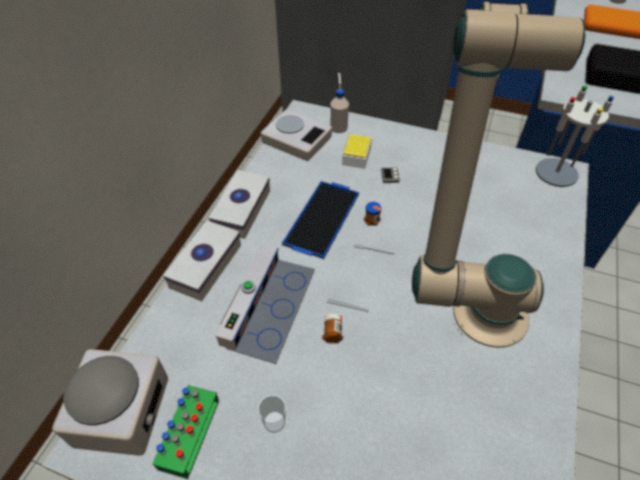

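View pics/wrist0.png

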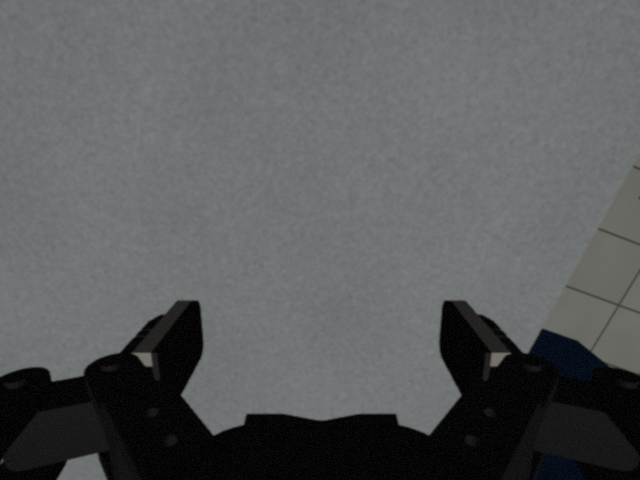

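Run:
```python
from h import *
def ld(n): return dict(np.load(f'pics/{n}.npz'))
s=ld('scene0'); im=s['pixels'][:,:,::-1]; W=cloud(s)
a=cv2.resize(im[170:350,190:440],None,fx=3.2,fy=3.2,interpolation=cv2.INTER_CUBIC);cv2.imwrite('pics/z1.png',a)
e=ld('side0'); b=cv2.resize(e['pixels'][170:370,200:420,::-1],None,fx=3,fy=3,interpolation=cv2.INTER_CUBIC);cv2.imwrite('pics/z2.png',b)
for u,v in [(230,301),(231,325),(316,197),(314,210),(403,219),(376,210),(364,236),(351,255),(317,277),(366,293),(293,391),(240,365),(245,280),(296,228),(371,156),(205,440),(167,398)]: print(u,v,W[v,u].round(3))
E2=cloud(e)
for u,v in [(373,207),(333,322),(248,286),(294,281),(282,309),(269,339)]: print('side',u,v,E2[v,u].round(3))
```

```text
230 301 [ 0.431 -0.236  0.066]
231 325 [ 0.444 -0.262  0.019]
316 197 [0.414 0.22  0.052]
314 210 [0.424 0.188 0.03 ]
403 219 [0.68  0.193 0.085]
376 210 [0.571 0.296 0.008]
364 236 [0.583 0.177 0.003]
351 255 [0.585 0.084 0.008]
317 277 [ 0.542 -0.03   0.009]
366 293 [ 0.669 -0.017 -0.   ]
293 391 [ 0.644 -0.341  0.009]
240 365 [ 0.516 -0.336  0.009]
245 280 [ 0.387 -0.117  0.006]
296 228 [0.402 0.12  0.006]
371 156 [0.477 0.48  0.065]
205 440 [ 0.57  -0.522  0.057]
167 398 [ 0.437 -0.471  0.02 ]
side 373 207 [ 0.429 -0.235  0.069]
side 333 322 [0.411 0.215 0.056]
side 248 286 [0.671 0.205 0.088]
side 294 281 [0.58  0.089 0.004]
side 282 309 [0.574 0.198 0.009]
side 269 339 [0.57  0.301 0.007]
```

View pics/z1.png

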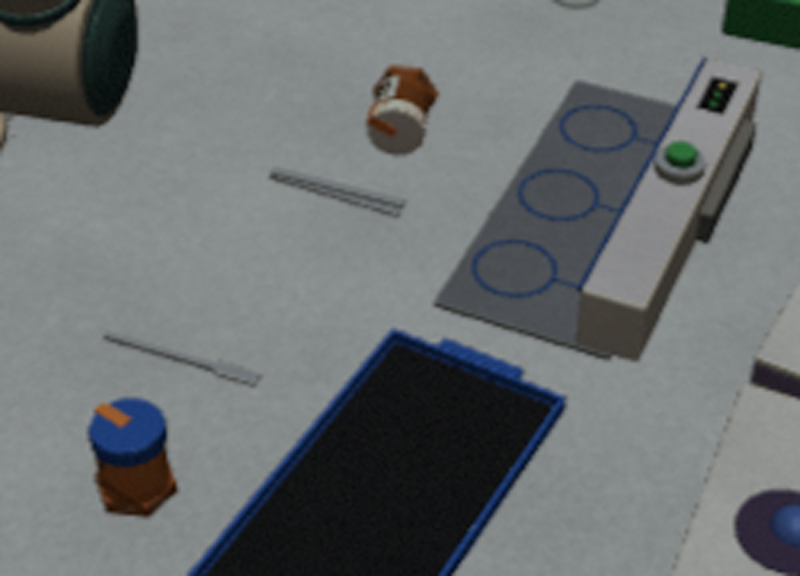

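View pics/z2.png

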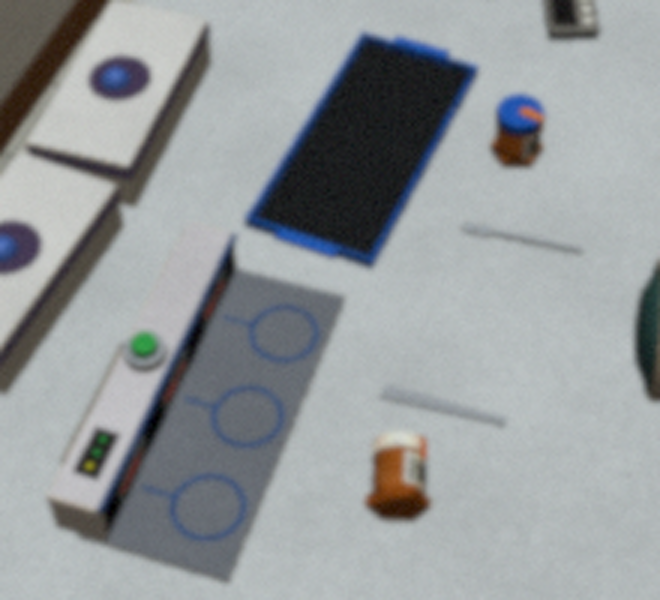

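```bash
cat >> h.py <<'E'
def ld(n): return dict(np.load(f'pics/{n}.npz'))
def ray(d,u,v,z):
    K=d['intrinsics']; c=-d['R'].T@d['t']; r=np.stack([(u-K[0,2])/K[0,0],(v-K[1,2])/K[1,1],np.ones_like(u,dtype=float)],-1)@d['R']
    s=(z-c[2])/r[...,2]; return c+s[...,None]*r
E
python3 - <<'E'
from h import *
v,u=np.mgrid[0:480,0:640]
for n in['scene0','side0']:
    d=ld(n);W=cloud(d); hsv=cv2.cvtColor(d['pixels'],cv2.COLOR_RGB2HSV); H,S,V=[hsv[...,i].astype(int) for i in range(3)]
    G=ray(d,u,v,0.006)
    # circles: blue px on plate
    m=(H>100)&(H<125)&(S>90)&(G[...,0]>.5)&(G[...,0]<.63)&(G[...,1]>.03)&(G[...,1]<.36)
    P=G[m][:,:2]; out=[]
    for yc in(.09,.195,.3):
        c=np.array([.577,yc])
        q=P[(np.abs(np.linalg.norm(P-c,axis=1)-.033)<.012)]
        for _ in range(10):
            q=P[(np.abs(np.linalg.norm(P-c,axis=1)-.033)<.008)]
            A=np.c_[2*q,np.ones(len(q))]; s=np.linalg.lstsq(A,(q**2).sum(1),rcond=None)[0]; c=s[:2]
        out.append(c); print(n,'circle',c.round(4),'r',round(float(np.sqrt(s[2]+c@c)),4),len(q))
    dd=out[2]-out[0]; print('reader y dir deg',np.degrees(np.arctan2(-dd[0],dd[1])),np.linalg.norm(dd))
    # blue lid
    L=ray(d,u,v,0.066)
    m=(H>100)&(H<125)&(S>120)&(abs(L[...,0]-.43)<.05)&(abs(L[...,1]+.24)<.05)
    o=((H<20)&(S>120)&(V>120)&(abs(W[...,2]-.066)<.006)&(abs(W[...,0]-.43)<.05)&(abs(W[...,1]+.24)<.05))
    t=((abs(W[...,2]-.066)<.005)&(abs(W[...,0]-.43)<.05)&(abs(W[...,1]+.24)<.05))
    c,r=cv2.minEnclosingCircle(L[t][:,:2].astype(np.float32)); print('blue lid circle',c,r,L[t][:,:2].mean(0),t.sum(),'strip',L[o][:,:2].mean(0) if o.any() else None,o.sum())
    # white jar
    w=(W[...,2]>.008)&(abs(W[...,0]-.42)<.07)&(abs(W[...,1]-.215)<.07)
    Q=W[w]; print('white',Q.min(0).round(3),Q.max(0).round(3),len(Q))
    g=(H>50)&(H<85)&(S>100)&(abs(W[...,0]-.67)<.04)&(abs(W[...,1]-.2)<.04); print('btn',W[g].mean(0).round(4),ray(d,u[g],v[g],.088).mean(0).round(4))
    # tray
    T=ray(d,u,v,0.014); m=(H>100)&(H<125)&(S>150)&(T[...,0]>.45)&(T[...,0]<.75)&(T[...,1]<.05)&(T[...,1]>-.45)
    print('tray',cv2.minAreaRect(T[m][:,:2].astype(np.float32)*1000))
E
```

```text
scene0 circle [0.5798 0.0917] r 0.0334 92
scene0 circle [0.5758 0.1968] r 0.0334 79
scene0 circle [0.5709 0.3021] r 0.0331 69
reader y dir deg 2.413584123893583 0.2105947908694588
blue lid circle (0.4303020238876343, -0.24239438772201538) 0.029391376301646233 [ 0.43161849 -0.24212169] 364 strip [ 0.41705532 -0.23642389] 31
white [0.373 0.177 0.008] [0.445 0.258 0.058] 455
btn [0.6783 0.1949 0.0863] [0.6789 0.1928 0.088 ]
tray ((594.272705078125, -189.2771453857422), (338.20733642578125, 151.38339233398438), 86.84842681884766)
side0 circle [0.5801 0.0882] r 0.0333 30
side0 circle [0.576  0.1939] r 0.0331 42
side0 circle [0.5715 0.2986] r 0.0331 62
reader y dir deg 2.3556321545159493 0.21056883672815685
blue lid circle (0.43023210763931274, -0.23555763065814972) 0.03041255660355091 [ 0.43098433 -0.23904771] 138 strip [ 0.41625342 -0.23942978] 6
white [0.375 0.173 0.008] [0.47  0.257 0.057] 509
btn [0.6733 0.2024 0.0848] [0.6721 0.2041 0.088 ]
tray ((557.4702758789062, -184.53399658203125), (332.0894775390625, 204.06227111816406), 86.49405670166016)
```

```bash
cat >> h.py <<'E'
from scipy.spatial.transform import Rotation as Ro
def st():
    s=manip.get_state(); q=s['ee_rot']; M=Ro.from_quat(np.r_[q[1:],q[0]]).as_matrix()
    print('t',round(s['clock'],2),'pos',s['position'].round(4),'jawyaw',np.degrees(np.arctan2(M[1,0],M[0,0])).round(2),'ydir',M[:,1].round(3),'q',s['qpos'].round(3),'F',s['contact_force'].round(2),'w',round(s['width'],4))
    return s,M
E
python3 - <<'E'
from h import *
s,M=st(); d=ld('wrist0'); c=-d['R'].T@d['t']; print('cam in tool',M.T@(c-s['position']), 'R in tool',(d['R']@M).round(3))
E
```

```text
t 0.15 pos [ 0.1969 -0.5398  0.2181] jawyaw -69.96 ydir [-0.     0.001 -1.   ] q [-1.342  0.276  1.506 -0.     1.361 -0.121] F [-0.15 -0.25 -0.05] w 0.0853
cam in tool [ 0.00057056 -0.15472135  0.06598322] R in tool [[ 1.    -0.001  0.   ]
 [-0.    -0.262 -0.965]
 [ 0.001  0.965 -0.262]]
```

Call:
{"fn": "arm_command", "kwargs": {"commands": [[8.5,[2.6,3.3,-0.2],0.145],[8.5,[2.6,3.3,-0.2],0.145],[8.5,[2.6,3.3,-0.2],0.145],[8.5,[2.6,3.3,-0.2],0.145],[8.5,[2.6,3.3,-0.2],0.145],[8.5,[2.6,3.3,-0.2],0.145],[8.5,[2.6,3.3,-0.2],0.145],[8.5,[2.6,3.3,-0.2],0.145],[8.5,[2.6,3.3,-0.2],0.145]], "grip_force": 40}}

```text
clock: 1.05
position: [0.4317, -0.2416, 0.2006]
ee_rot: [0.706, -0.706, -0.032, 0.032]
contact_force: [0.7, -0.9, -0.2]
width: 0.0848
```

Call:
{"fn": "arm_command", "kwargs": {"commands": [[8.5,[0,0,0],0.145],[8.5,[0,0,0],0.145],[8.5,[0,0,0],0.145],[8.5,[0,0,0],0.145],[8.5,[0,0,0],0.145],[8.5,[0,0,0],0.145],[8.5,[0,0,0],0.145],[8.5,[0,0,0],0.145],[8.5,[0,0,0],0.145],[8.5,[0,0,0],0]]}}

```text
clock: 2.05
position: [0.4309, -0.2431, 0.2006]
ee_rot: [0.544, -0.543, -0.452, 0.452]
contact_force: [0.8, 0.4, 0.8]
width: 0.0851
```

```bash
cat > lid.py <<'E'
from h import *
import sys
def lidfit(d,x,y,zt=.066,r=.05,white=False,sh=(0,0)):
    v,u=np.mgrid[0:480,0:640]; W=cloud(d); L=ray(d,u,v,zt)
    hsv=cv2.cvtColor(d['pixels'],cv2.COLOR_RGB2HSV); H,S,V=[hsv[...,i].astype(int) for i in range(3)]
    t=(abs(W[...,2]-zt)<.007)&(np.hypot(W[...,0]-x,W[...,1]-y)<r)
    if t.sum()<20: print('no lid'); return
    P=L[t][:,:2]; hull=cv2.convexHull(P.astype(np.float32)).reshape(-1,2)
    c,R=cv2.minEnclosingCircle(hull); 
    o=t&(((H<22)|(H>170))&(S>100)); 
    print('lid n',t.sum(),'mec',np.round(c,4),round(R,4),'mean',P.mean(0).round(4),'z',np.median(W[t][:,2]).round(4))
    if o.sum()>5:
        q=L[o][:,:2]; dd=q.mean(0)-P.mean(0)
        # pca direction
        cc=q-q.mean(0); w,E=np.linalg.eigh(cc.T@cc); e=E[:,1]*np.sign(E[:,1]@dd)
        print('strip n',o.sum(),'mean',q.mean(0).round(4),'dir(mean)',np.degrees(np.arctan2(dd[1],dd[0])).round(1),'pca',np.degrees(np.arctan2(e[1],e[0])).round(1))
E
python3 - <<'E'
from lid import *
st(); d=grab('wrist','w1'); lidfit(d,.431,-.241)
E
```

```text
t 2.05 pos [ 0.4309 -0.2431  0.2006] jawyaw 79.57 ydir [-0.  0. -1.] q [-0.654  0.167  1.699  0.     1.277 -2.043] F [0.77 0.41 0.77] w 0.0851
lid n 3749 mec [ 0.4295 -0.2421] 0.0268 mean [ 0.4292 -0.2418] z 0.0658
strip n 458 mean [ 0.4166 -0.2391] dir(mean) 168.0 pca 167.8
```

View pics/w1.png

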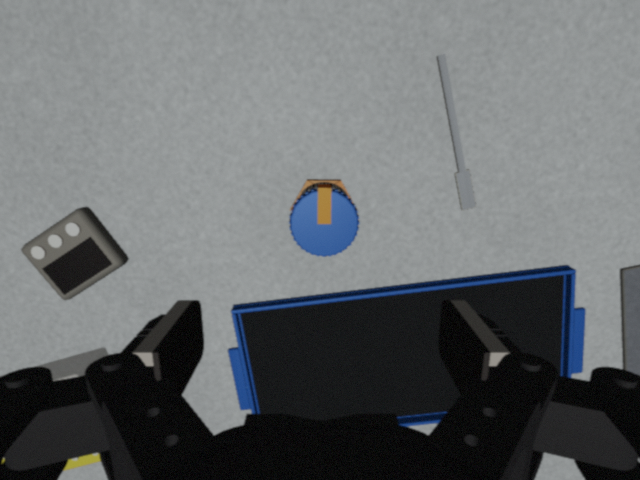

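Call:
{"fn": "arm_command", "kwargs": {"commands": [[8.5,[-0.15,0.1,-3],0],[8.5,[0,0,-4],0],[8.5,[0,0,-4],0],[8.5,[0,0,-3.3],0],[8.5,[0,0,0],0],[8.5,[0,0,0],0],[4.8,[0,0,0],0],[4.8,[0,0,0],0],[4.8,[0,0,0],0],[4.8,[0,0,0],0],[4.8,[0,0,0],0],[4.8,[0,0,0],0]], "grip_force": 40}}

```text
clock: 3.3
position: [0.4296, -0.2422, 0.058]
ee_rot: [-0.543, 0.543, 0.453, -0.452]
contact_force: [-0.8, -0.4, -0.3]
width: 0.0483
```

Call:
{"fn": "arm_command", "kwargs": {"commands": [[3.0,[0,0,0],0],[3.0,[0,0,0],0],[3.0,[0,0,0],0]]}}

```text
clock: 3.6
position: [0.4295, -0.2422, 0.0577]
ee_rot: [0.543, -0.543, -0.453, 0.453]
contact_force: [0.3, 0.2, -0.8]
width: 0.03
```

Run:
```python
from h import *
st(); d=grab('wrist','w2'); d=grab('scene','s2');cv2.imwrite('pics/s2z.png',cv2.resize(d['pixels'][200:380,120:360,::-1],None,fx=3,fy=3))
```

```text
t 3.6 pos [ 0.4295 -0.2422  0.0577] jawyaw 79.58 ydir [-0.  0. -1.] q [-0.655  0.305  1.915  0.     0.922 -2.044] F [ 0.3   0.2  -0.77] w 0.03
```

View pics/w2.png

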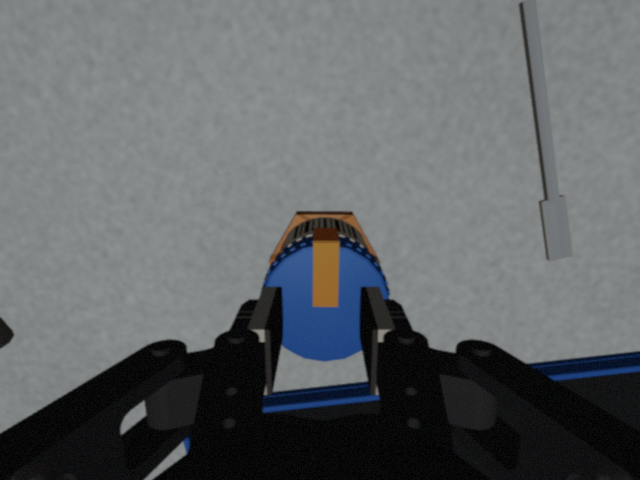

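View pics/s2z.png

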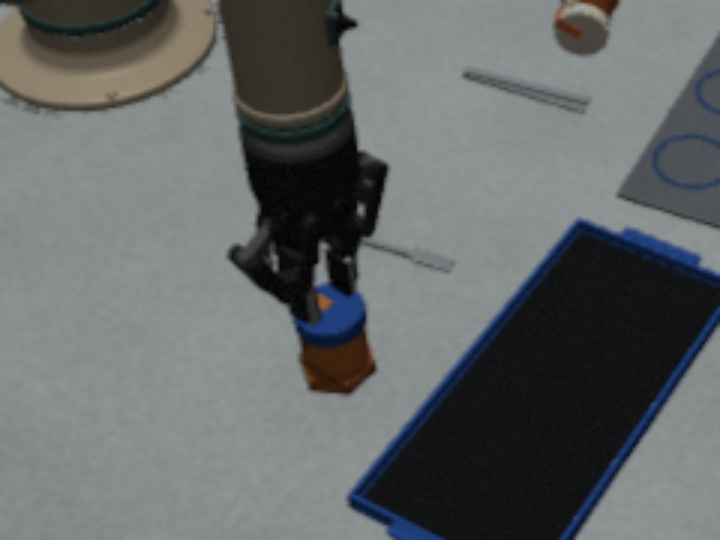

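Run:
```python
from h import *
print(manip.finger_overhang,[a for a in dir(manip) if a[0]!='_'])
d=ld('w2'); W=cloud(d)
for u,v in [(268,292),(268,320),(268,380),(376,292),(376,330),(325,330),(325,270),(100,150),(285,330)]: print(u,v,W[v,u].round(4),d['range_z'][v,u].round(3))
d=ld('s2'); W=cloud(d)
for u,v in [(230,298),(224,302),(236,292)]: print(u,v,W[v,u].round(4))
```

```text
0.017 ['MotionError', 'finger_overhang', 'get_image', 'get_state', 'sign_off']
268 292 [ 0.4154 -0.2596  0.0802] 0.142
268 320 [ 0.4162 -0.257   0.1016] 0.122
268 380 [ 0.4327 -0.2597  0.1079] 0.12
376 292 [ 0.4229 -0.2215  0.079 ] 0.143
376 330 [ 0.4223 -0.2252  0.1075] 0.116
325 330 [ 0.4417 -0.2435  0.065 ] 0.163
325 270 [ 0.4155 -0.2388  0.0667] 0.154
100 150 [ 0.3522 -0.3467 -0.0007] 0.208
285 330 [ 0.4379 -0.2593  0.0669] 0.161
230 298 [ 0.424  -0.2268  0.0638]
224 302 [ 0.4354 -0.2613  0.0898]
236 292 [ 0.443  -0.2264  0.0916]
```

```bash
python3 - <<'E'
from h import *
for n,z0,b in [('w1',.2006,[(185,205,300,380),(440,460,300,380)]),('w2',.0577,[(245,300,285,400),(350,392,285,400)]),('wrist0',.2181,[(185,205,300,380),(440,460,300,380)])]:
    d=ld(n); W=cloud(d); g=d['pixels'].max(-1)<80
    for u0,u1,v0,v1 in b:
        zz=W[v0:v1,u0:u1,2]; 
        k=d['range_z'][v0:v1,u0:u1]; m=(zz>z0-.03)&(zz<z0+.08)&(k>0)&(zz>.07)
        print(n, m.sum(), 'rel TCP z pct', np.percentile(zz[m]-z0,[1,5,20,50]).round(4))
d=ld('w1');W=cloud(d)
for v in range(300,400,10): print(v,[(round(float(W[v,u,2]-.2006),3)) for u in range(160,206,6)])
E
python3 -c "
import cv2;a=cv2.imread('pics/w2.png')[200:400,200:450];cv2.imwrite('pics/w2z.png',cv2.resize(a,None,fx=3,fy=2.9))"
```

```text
w1 1241 rel TCP z pct [0.0256 0.0269 0.0301 0.0354]
w1 1432 rel TCP z pct [0.0262 0.0278 0.0311 0.037 ]
w2 3150 rel TCP z pct [0.0154 0.0197 0.029  0.0457]
w2 2804 rel TCP z pct [0.0146 0.0195 0.0288 0.0448]
wrist0 1173 rel TCP z pct [0.0257 0.027  0.0301 0.0353]
wrist0 1389 rel TCP z pct [0.0258 0.0274 0.0311 0.0367]
300 [-0.2, -0.201, -0.2, 0.029, 0.028, 0.029, 0.03, -0.201]
310 [-0.201, -0.201, 0.037, 0.037, 0.037, 0.036, 0.03, -0.2]
320 [0.043, 0.045, 0.044, 0.044, 0.042, 0.037, 0.03, -0.2]
330 [0.05, 0.051, 0.052, 0.048, 0.042, 0.038, 0.032, 0.026]
340 [0.057, 0.055, 0.053, 0.049, 0.043, 0.039, 0.034, 0.027]
350 [0.061, 0.058, 0.054, 0.05, 0.045, 0.041, 0.033, 0.028]
360 [0.061, 0.059, 0.054, 0.049, 0.046, 0.041, 0.035, -0.201]
370 [0.061, 0.059, 0.055, 0.051, 0.047, 0.042, -0.2, -0.201]
380 [0.083, 0.083, 0.055, 0.051, 0.047, -0.2, -0.201, -0.2]
390 [0.087, 0.086, 0.087, 0.052, -0.2, -0.2, -0.201, -0.202]
```

View pics/w2z.png

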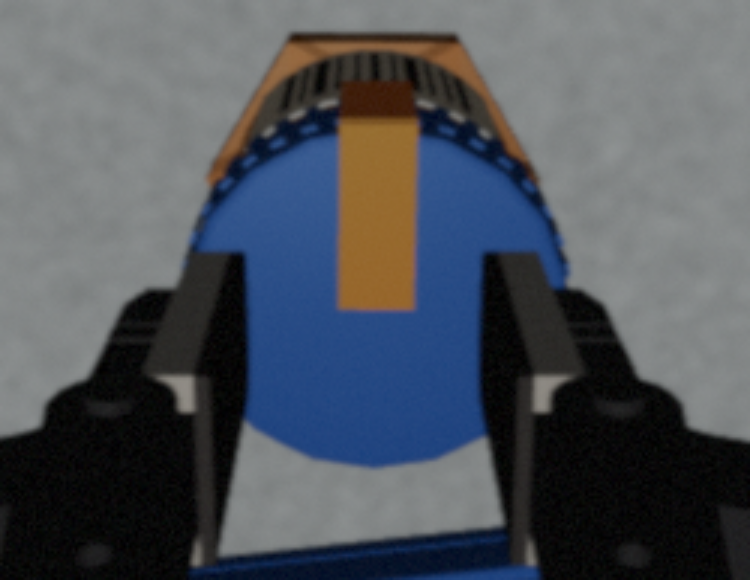

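Call:
{"fn": "arm_command", "kwargs": {"commands": [[8.5,[0,0,0],0],[8.5,[0,0,0],0],[8.5,[0,0,0],0],[8.5,[0,0,0],0],[8.5,[0,0,0],0],[8.5,[0,0,-1.5],0],[8.5,[0,0,-1.5],0],[8.5,[0,0,-0.3],0],[8.5,[0,0,0],0]]}}

```text
clock: 4.6
position: [0.4292, -0.242, 0.0245]
ee_rot: [0.544, -0.543, -0.452, 0.453]
contact_force: [0.3, -0.0, 0.1]
width: 0.0849
```

Call:
{"fn": "arm_command", "kwargs": {"commands": [[4.6,[0,0,0],0],[4.6,[0,0,0],0],[4.6,[0,0,0],0],[4.6,[0,0,0],0],[4.6,[0,0,0],0],[4.6,[0,0,0],0]]}}

```text
clock: 5.2
position: [0.4301, -0.2425, 0.0257]
ee_rot: [-0.543, 0.544, 0.453, -0.452]
contact_force: [-0.3, 0.7, 5.8]
width: 0.0509
```

Run:
```python
from lid import *
st(); d=grab('wrist','w3'); lidfit(d,.4295,-.242)
```

```text
t 5.2 pos [ 0.4301 -0.2425  0.0257] jawyaw 79.58 ydir [ 0.001 -0.001 -1.   ] q [-0.655  0.348  1.953  0.     0.839 -2.044] F [-0.34  0.68  5.82] w 0.0509
lid n 20951 mec [ 0.4256 -0.2425] 0.0405 mean [ 0.4272 -0.2428] z 0.066
strip n 2849 mean [ 0.4162 -0.2407] dir(mean) 169.1 pca 167.4
```

View pics/w3.png

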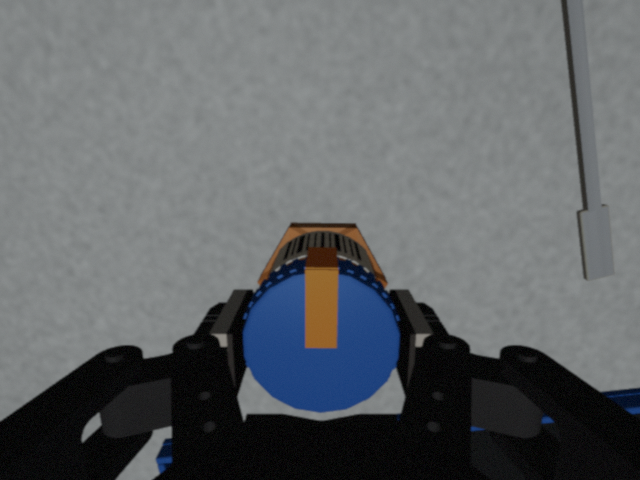

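Call:
{"fn": "arm_command", "kwargs": {"commands": [[4.6,[0,0,1],0],[4.6,[0,0,2],0],[4.6,[0,0,3],0],[4.6,[0,0,0],0]]}}

```text
clock: 5.65
position: [0.4319, -0.244, 0.0884]
ee_rot: [-0.541, 0.546, 0.453, -0.452]
contact_force: [-0.3, -1.6, -1.9]
width: 0.0509
```

Run:
```python
from lid import *
st(); d=grab('scene','s3');cv2.imwrite('pics/s3z.png',cv2.resize(d['pixels'][200:380,120:360,::-1],None,fx=3,fy=3))
```

```text
t 5.65 pos [ 0.4319 -0.244   0.0884] jawyaw 79.59 ydir [ 0.006 -0.005 -1.   ] q [-0.655  0.268  1.874 -0.     0.991 -2.044] F [-0.3  -1.6  -1.95] w 0.0509
```

View pics/s3z.png

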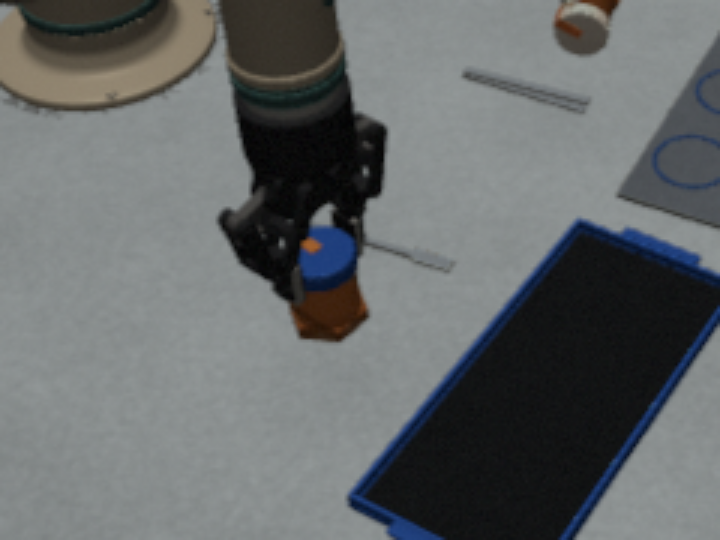

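Call:
{"fn": "arm_command", "kwargs": {"commands": [[4.6,[0.7,1.7,0.3],-0.1444],[4.6,[0.8,1.6,0.3],-0.1444],[4.6,[0.7,1.7,0.3],-0.1444],[4.6,[0.8,1.6,0.1],-0.1444],[4.6,[0.7,1.7,0],-0.1444],[4.6,[0.8,1.6,0],-0.1444],[4.6,[0.7,1.7,0],-0.1444],[4.6,[0.8,1.6,0],-0.1444],[4.6,[0.7,1.7,0],-0.1444],[4.6,[0.8,1.6,0],-0.1444]], "grip_force": 60}}

```text
clock: 6.7
position: [0.5035, -0.0761, 0.0935]
ee_rot: [0.707, -0.707, 0.023, -0.02]
contact_force: [0.5, -0.6, -2.3]
width: 0.0507
```

Call:
{"fn": "arm_command", "kwargs": {"commands": [[4.6,[0.7,1.7,0],-0.1444],[4.6,[0.8,1.6,0],-0.1444],[4.6,[0.7,1.7,0],-0.1444],[4.6,[0.8,1.6,0],-0.1444],[4.6,[0.7,1.7,0],-0.1444],[4.6,[0.8,1.7,0],-0.1444],[4.6,[0.7,1.7,0],-0.1444],[4.6,[0.8,1.6,0],-0.1444],[4.6,[0.75,1.7,0],-0.1444],[4.6,[0.8,1.65,0],-0.1444],[4.6,[0,0,0],0],[4.6,[0,0,0],0]]}}

```text
clock: 7.9
position: [0.5789, 0.0892, 0.0936]
ee_rot: [-0.518, 0.519, -0.481, 0.48]
contact_force: [-0.4, 0.8, -0.7]
width: 0.0504
```

Run:
```python
from lid import *
s,M=st(); d=grab('wrist','w4'); p=s['position']; lidfit(d,p[0],p[1],zt=.066+p[2]-.0255)
```

```text
t 7.9 pos [0.5789 0.0892 0.0936] jawyaw -85.69 ydir [-0.003 -0.001 -1.   ] q [ 3.500e-02  3.880e-01  1.667e+00 -1.000e-03  1.090e+00  1.531e+00] F [-0.37  0.78 -0.69] w 0.0504
lid n 20746 mec [0.5837 0.0888] 0.0404 mean [0.5823 0.0887] z 0.1337
strip n 2707 mean [0.5938 0.0894] dir(mean) 3.2 pca 4.6
```

View pics/w4.png

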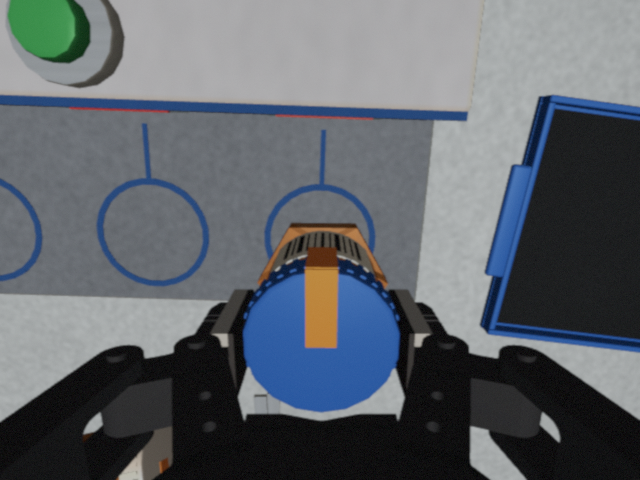

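```bash
cat >> lid.py <<'E'
def circ(d,cs,z=.006):
    v,u=np.mgrid[0:480,0:640]; hsv=cv2.cvtColor(d['pixels'],cv2.COLOR_RGB2HSV); H,S,V=[hsv[...,i].astype(int) for i in range(3)]
    G=ray(d,u,v,z); W=cloud(d); m=(H>100)&(H<125)&(S>100)&(abs(W[...,2]-z)<.006); P=G[m][:,:2]
    for c in cs:
        c=np.array(c,float)
        for _ in range(15):
            q=P[np.abs(np.linalg.norm(P-c,axis=1)-.033)<.006]
            if len(q)<30: break
            A=np.c_[2*q,np.ones(len(q))]; s=np.linalg.lstsq(A,(q**2).sum(1),rcond=None)[0]; c=s[:2]
        a=np.degrees(np.arctan2(*(q-c).T[::-1])) if len(q) else 0
        print('circ',c.round(4),'r',round(float(np.sqrt(s[2]+c@c)),4),len(q))
    g=(H>45)&(H<85)&(S>100)&(abs(W[...,2]-.087)<.006)
    if g.sum()>50: print('green top',cv2.minEnclosingCircle(ray(d,u[g],v[g],.088)[:,:2].astype(np.float32)),W[g].mean(0).round(4))
    b=(H>100)&(H<125)&(S>100)&(W[...,2]>.05)
E
python3 - <<'E'
from lid import *
d=ld('w4'); circ(d,[(.58,.0895),(.576,.1955)])
E
```

```text
circ [0.5804 0.0891] r 0.033 1196
circ [0.5758 0.1939] r 0.0332 1978
green top ((0.6422146558761597, 0.15265247225761414), 0.06802885234355927) [0.6746 0.1958 0.0869]
```

Call:
{"fn": "arm_command", "kwargs": {"commands": [[4.6,[0.12,0,-2],0],[4.6,[0,0,-2],0],[4.6,[0,0,-1],0],[4.6,[0,0,-0.5],0],[4.6,[0,0,-0.4],0],[4.6,[0,0,-0.2],0],[4.6,[0,0,0],0],[4.6,[0,0,0],0]]}}

```text
clock: 8.75
position: [0.5817, 0.0893, 0.0344]
ee_rot: [0.518, -0.517, 0.481, -0.482]
contact_force: [-0.3, -0.6, -1.8]
width: 0.0503
```

Call:
{"fn": "arm_command", "kwargs": {"commands": [[4.6,[0,0,-0.1],0],[4.6,[0,0,-0.1],0],[4.6,[0,0,0],0]]}}

```text
clock: 9.05
position: [0.5814, 0.0893, 0.032]
ee_rot: [0.518, -0.518, 0.482, -0.482]
contact_force: [-0.3, 0.1, -0.6]
width: 0.0499
```

Run:
```python
from lid import *
st()
```

```text
t 9.05 pos [0.5814 0.0893 0.032 ] jawyaw -85.88 ydir [ 0. -0. -1.] q [ 0.034  0.454  1.736 -0.     0.951  1.533] F [-0.3   0.12 -0.6 ] w 0.0499
```

Call:
{"fn": "arm_command", "kwargs": {"commands": [[4.6,[-0.1,0,-0.1],0],[4.6,[0,0,0],0],[6.5,[0,0,0],0],[8.5,[0,0,0],0],[8.5,[0,0,0],0],[8.5,[0,0,0],0],[8.5,[0,0,0],0],[8.5,[0,0,3],0],[8.5,[0,0,4],0],[8.5,[-2,2,5],0],[8.5,[-3,3,3],0.14],[8.5,[-3,3,0],0.14]]}}

```text
clock: 10.25
position: [0.5068, 0.1666, 0.1779]
ee_rot: [0.583, -0.578, 0.401, -0.406]
contact_force: [0.7, 1.1, -0.1]
width: 0.0853
```

Run:
```python
from lid import *
st(); d=grab('wrist','w5'); lidfit(d,.580,.089,zt=.072); circ(d,[(.58,.0895),(.576,.1955),(.571,.3)])
d=grab('scene','s5'); lidfit(d,.580,.089,zt=.072)
```

```text
t 10.25 pos [0.5068 0.1666 0.1779] jawyaw -69.62 ydir [ 0.01   0.002 -1.   ] q [0.187 0.235 1.668 0.    1.229 1.402] F [ 0.67  1.11 -0.14] w 0.0853
lid n 5191 mec [0.5817 0.0896] 0.0272 mean [0.5817 0.0894] z 0.0719
strip n 619 mean [0.5954 0.0882] dir(mean) -5.1 pca 3.7
circ [0.5801 0.0886] r 0.0334 789
circ [0.5757 0.1939] r 0.0332 1328
circ [0.5715 0.2987] r 0.0332 1451
lid n 254 mec [0.5826 0.0844] 0.0296 mean [0.5824 0.0846] z 0.072
strip n 25 mean [0.5967 0.0918] dir(mean) 26.4 pca -1.9
```

View pics/w5.png

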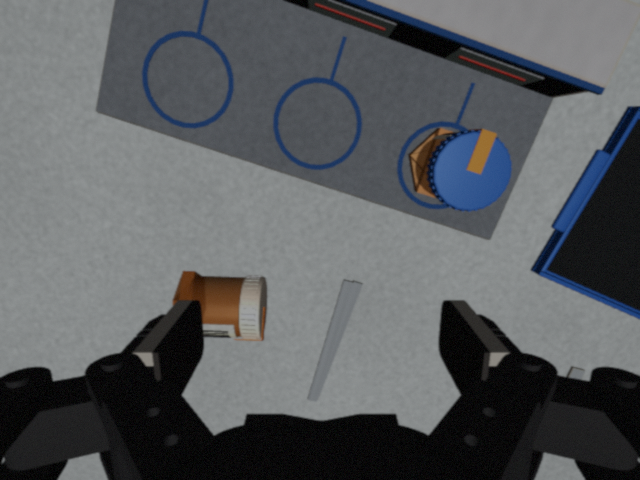

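View pics/s5.png

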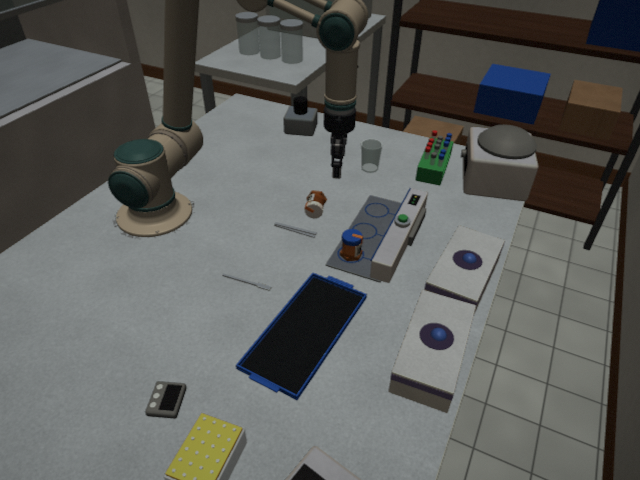

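Call:
{"fn": "arm_command", "kwargs": {"commands": [[8.5,[-1,0.4,0.3],0.1355],[8.5,[-1,0.4,0.3],0.1355],[8.5,[-1,0.4,0.3],0.1355],[8.5,[-1,0.4,0.3],0.1355],[8.5,[-1,0.4,0.3],0.1355],[8.5,[-1,0.4,0.3],0.1355],[8.5,[-1,0.4,0.3],0.1355],[8.5,[-1,0.4,0.1],0.1355],[8.5,[-0.7,0.3,0],0.1355],[8.5,[0,0,0],0],[8.5,[0,0,0],0]]}}

```text
clock: 11.45
position: [0.4174, 0.2003, 0.195]
ee_rot: [-0.707, 0.707, -0.001, 0.001]
contact_force: [-0.4, 1.3, 0.8]
width: 0.0852
```

Run:
```python
from lid import *
st(); d=grab('wrist','w6'); W=cloud(d)
m=(W[...,2]>.01)&(abs(W[...,0]-.415)<.06)&(abs(W[...,1]-.215)<.06); Q=W[m]
print(cv2.minAreaRect(Q[:,:2].astype(np.float32)*1000),Q.max(0).round(4),Q.min(0).round(4))
h=Q[Q[:,2]>Q[:,2].max()-.006][:,:2]; print('ridge',cv2.fitLine(h.astype(np.float32),cv2.DIST_HUBER,0,.01,.01).ravel())
for y in np.arange(.165,.27,.006):
    r=Q[abs(Q[:,1]-y)<.002]; 
    if len(r): print(y.round(3),'z',r[:,2].max().round(4),'x',r[:,0].min().round(4),r[:,0].max().round(4),r[r[:,2]>r[:,2].max()-.002][:,0].mean().round(4))
```

```text
t 11.45 pos [0.4174 0.2003 0.195 ] jawyaw -0.15 ydir [ 0. -0. -1.] q [ 0.297  0.123  1.768 -0.     1.251  0.3  ] F [-0.41  1.3   0.83] w 0.0852
((412.1524353027344, 216.21107482910156), (121.52900695800781, 75.34426879882812), 8.434738159179688) [0.475  0.2567 0.307 ] [0.355  0.176  0.0103]
ridge [ 0.999994   -0.00346942  0.41163743  0.21918574]
0.177 z 0.0444 x 0.397 0.4055 0.4029
0.183 z 0.0512 x 0.3947 0.4184 0.4131
0.189 z 0.2781 x 0.355 0.4723 0.3798
0.195 z 0.2838 x 0.355 0.475 0.4175
0.201 z 0.289 x 0.355 0.475 0.4196
0.207 z 0.2953 x 0.355 0.475 0.4138
0.213 z 0.3012 x 0.355 0.4737 0.4183
0.219 z 0.307 x 0.3773 0.4568 0.4171
0.225 z 0.0522 x 0.3817 0.4339 0.4065
0.231 z 0.0516 x 0.3748 0.4322 0.4045
0.237 z 0.0537 x 0.3727 0.4298 0.3957
0.243 z 0.0537 x 0.381 0.4281 0.4012
0.249 z 0.0534 x 0.3989 0.4321 0.4106
0.255 z 0.0436 x 0.4178 0.4298 0.4197
```

View pics/w6.png

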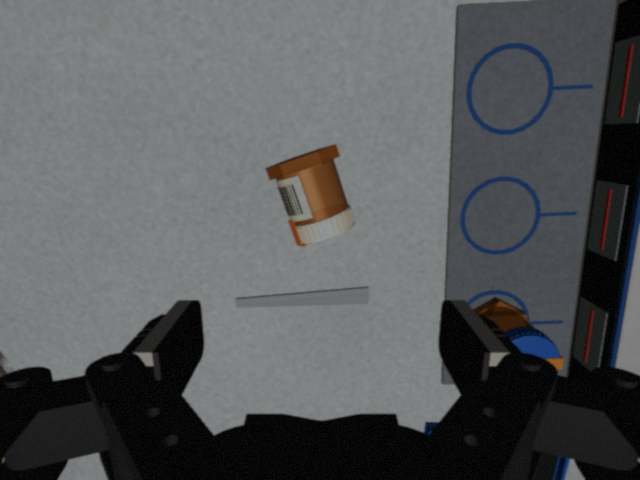

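```bash
python3 - <<'E'
from lid import *
for n in ['w6']:
    d=ld(n); W=cloud(d)
    m=(W[...,2]>.008)&(W[...,2]<.07)&(abs(W[...,0]-.415)<.06)&(abs(W[...,1]-.215)<.06)
    m=cv2.morphologyEx(m.astype(np.uint8),cv2.MORPH_OPEN,np.ones((3,3)))>0
    Q=W[m]
    h=Q[Q[:,2]>.045][:,:2]; 
    best=None
    for a in np.radians(np.arange(-95,-55,.5)):
        ax=np.array([np.cos(a),np.sin(a)]); n_=np.array([-ax[1],ax[0]])
        s=Q[:,:2]@ax; t=Q[:,:2]@n_
        # body fit: for points z>.03, height z as function of t: minimise residual of cylinder quadr
        k=(Q[:,2]>.035)
        A=np.c_[np.ones(k.sum()),t[k],t[k]**2]; c,res,_,_=np.linalg.lstsq(A,Q[k,2],rcond=None)
        r=np.median(abs(A@c-Q[k,2]))
        if best is None or r<best[0]: best=(r,np.degrees(a),-c[1]/2/c[2],s.min(),s.max(),ax,n_,t.min(),t.max())
    print(best)
    L=(d['pixels'].min(-1)>110)&m; print('white px',L.sum())
    r_,a,t0,s0,s1,ax,n_,_,_=best
    print('axis pt at lid mid', ax*(s1-.008)+n_*t0, 'foot end',ax*s0+n_*t0,'len',s1-s0)
    rect=cv2.minAreaRect(Q[:,:2].astype(np.float32)*1000); print(rect)
E
python3 -c "
import cv2;a=cv2.imread('pics/w6.png')[130:260,240:380];cv2.imwrite('pics/w6z.png',cv2.resize(a,None,fx=4.5,fy=4.5,interpolation=2))"
```

```text
(np.float64(0.0009479117270534548), np.float64(-71.0), np.float64(0.4586076465100429), np.float64(-0.10399999640552562), np.float64(-0.03690131341021567), array([ 0.32556815, -0.94551858]), array([0.94551858, 0.32556815]), np.float64(0.4295037834213176), np.float64(0.4893961727099893))
white px 1406
axis pt at lid mid [0.41900361 0.19176307] foot end [0.39976296 0.24764197] len 0.06709868299530995
((411.2837219238281, 215.8281707763672), (59.8597297668457, 67.10785675048828), 18.357097625732422)
```

View pics/w6z.png

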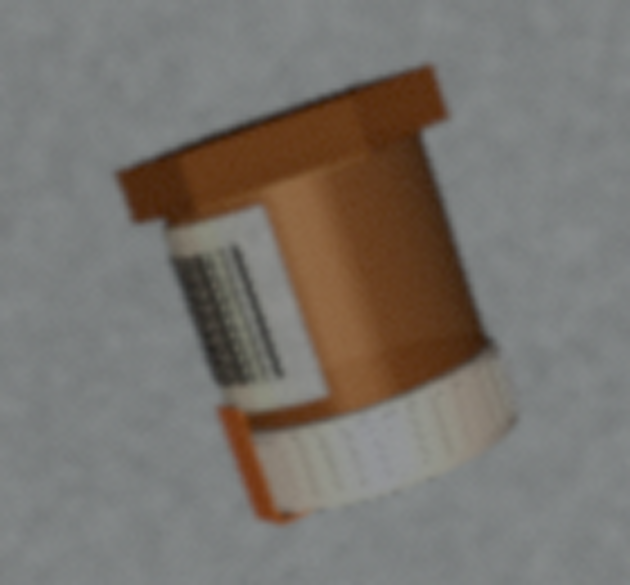

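Call:
{"fn": "arm_command", "kwargs": {"commands": [[8.5,[0.26,-1.34,-2],0.108],[8.5,[0,0,-4],0.108],[8.5,[0,0,-4],0.108],[8.5,[0,0,-4],0],[8.5,[0,0,-3.5],0],[8.5,[0,0,0],0],[8.5,[0,0,0],0]]}}

```text
clock: 12.2
position: [0.4201, 0.187, 0.0202]
ee_rot: [-0.698, 0.698, 0.113, -0.114]
contact_force: [0.5, -0.1, 0.7]
width: 0.0847
```

Run:
```python
from lid import *
st(); d=grab('wrist','w7')
```

```text
t 12.2 pos [0.4201 0.187  0.0202] jawyaw 18.51 ydir [-0.001 -0.    -1.   ] q [ 0.267  0.317  2.029 -0.     0.796 -0.056] F [ 0.52 -0.13  0.67] w 0.0847
```

View pics/w7.png

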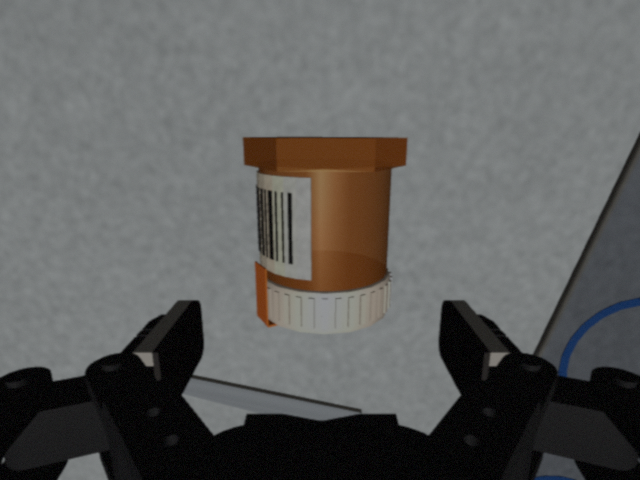

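Call:
{"fn": "arm_command", "kwargs": {"commands": [[8.5,[0,0,-1],0],[8.5,[0,0,-1],0],[8.5,[0,0,-0.6],0],[8.5,[0,0,0],0],[4.6,[0,0,0],0],[4.6,[0,0,0],0],[4.6,[0,0,0],0],[4.6,[0,0,0],0],[4.6,[0,0,0],0],[4.6,[0,0,0],0]], "grip_force": 20}}

```text
clock: 13.25
position: [0.42, 0.1873, -0.0054]
ee_rot: [0.698, -0.698, -0.115, 0.114]
contact_force: [-0.2, -0.1, 6.4]
width: 0.0511
```

Run:
```python
from lid import *
st(); d=grab('wrist','w8')
```

```text
t 13.25 pos [ 0.42    0.1873 -0.0054] jawyaw 18.59 ydir [ 0.001  0.    -1.   ] q [ 0.268  0.357  2.059 -0.     0.724 -0.057] F [-0.16 -0.14  6.42] w 0.0511
```

View pics/w8.png

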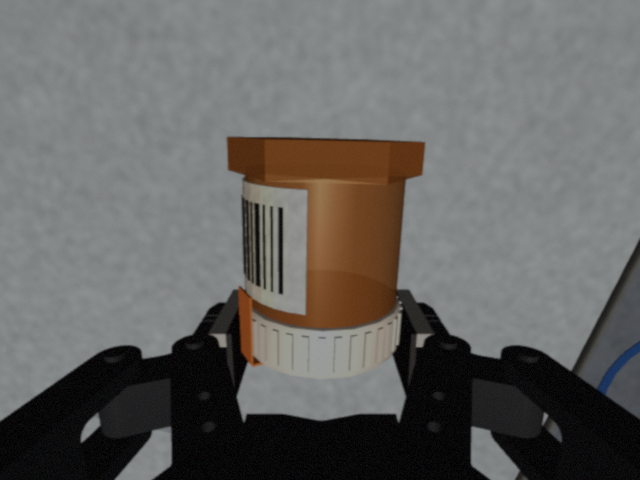

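Gripped by the lid; the jar fills image centre (325,250) with the label at left. Lift slowly along an arc over the foot.

Call:
{"fn": "arm_command", "kwargs": {"commands": [[4.6,[0,0,0.5],0],[4.6,[0,0,0.5],0],[4.6,[0,0,0.5],0],[4.6,[0,0,0.5],0],[4.6,[0,0,0],0]]}}

```text
clock: 13.8
position: [0.4201, 0.1873, 0.0149]
ee_rot: [0.698, -0.698, -0.115, 0.114]
contact_force: [-0.1, 0.1, -1.7]
width: 0.051
```

Run:
```python
from lid import *
st(); d=grab('wrist','w9')
```

```text
t 13.8 pos [0.4201 0.1873 0.0149] jawyaw 18.6 ydir [ 0.002  0.    -1.   ] q [ 0.268  0.324  2.037 -0.     0.779 -0.057] F [-0.1   0.15 -1.68] w 0.051
```

View pics/w9.png

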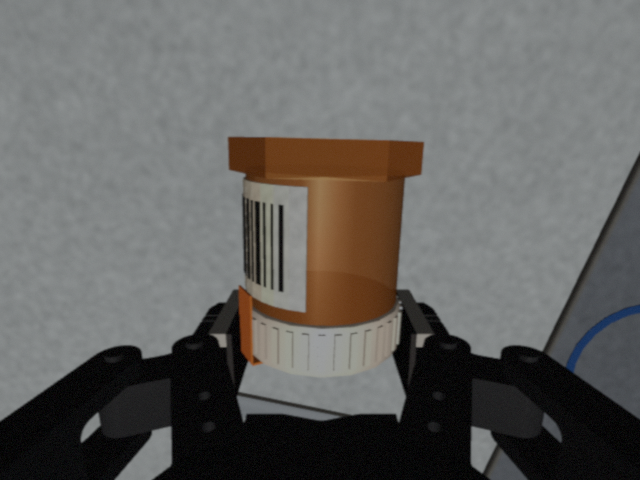

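Call:
{"fn": "arm_command", "kwargs": {"commands": [[4.6,[0,0,-0.8],0],[4.6,[0,0,0],0],[5.0,[0,0,0],0],[5.0,[0,0,0],0]]}}

```text
clock: 14.25
position: [0.4194, 0.1871, 0.0059]
ee_rot: [-0.698, 0.698, 0.114, -0.114]
contact_force: [-0.2, -0.6, -1.8]
width: 0.0511
```

Call:
{"fn": "arm_command", "kwargs": {"commands": [[5.06,[0,0,0],0],[5.06,[0,0,0],0]]}}

```text
clock: 14.45
position: [0.4197, 0.1872, 0.0063]
ee_rot: [0.698, -0.698, -0.114, 0.114]
contact_force: [-0.4, -0.7, -2.6]
width: 0.0511
```

Call:
{"fn": "arm_command", "kwargs": {"commands": [[5.1,[0,0,0],0],[5.1,[0,0,0],0]]}}

```text
clock: 14.65
position: [0.4196, 0.1872, 0.0063]
ee_rot: [0.698, -0.698, -0.114, 0.114]
contact_force: [-0.1, 0.1, -0.9]
width: 0.0512
```

Call:
{"fn": "arm_command", "kwargs": {"commands": [[5.13,[0,0,0],0],[5.13,[0,0,0],0]]}}

```text
clock: 14.85
position: [0.4196, 0.1871, 0.0062]
ee_rot: [-0.698, 0.698, 0.114, -0.114]
contact_force: [-1.1, -0.5, -1.2]
width: 0.0513
```

Run:
```python
from lid import *
st(); d=grab('wrist','w10')
```

```text
t 14.85 pos [0.4196 0.1871 0.0062] jawyaw 18.59 ydir [ 0.  0. -1.] q [ 0.268  0.338  2.047 -0.     0.757 -0.057] F [-1.06 -0.47 -1.18] w 0.0513
```

View pics/w10.png

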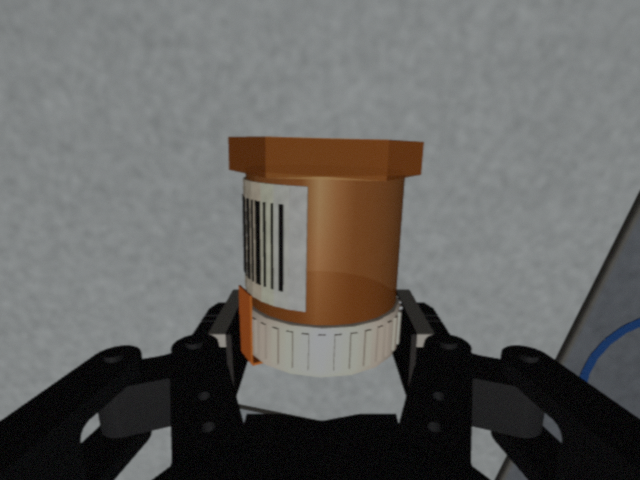

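Call:
{"fn": "arm_command", "kwargs": {"commands": [[5.16,[0,0,0],0],[5.16,[0,0,0],0]]}}

```text
clock: 15.1
position: [0.4197, 0.1872, 0.0063]
ee_rot: [0.698, -0.698, -0.114, 0.114]
contact_force: [0.2, -0.0, -1.1]
width: 0.0516
```

Call:
{"fn": "arm_command", "kwargs": {"commands": [[5.19,[0,0,0],0],[5.19,[0,0,0],0]]}}

```text
clock: 15.3
position: [0.4196, 0.1872, 0.0063]
ee_rot: [0.698, -0.698, -0.114, 0.114]
contact_force: [0.1, 0.2, -1.2]
width: 0.0521
```

Run:
```python
from lid import *
st(); d=grab('wrist','w11'); 
a=ld('w10')['range_z']; b=d['range_z']
for u,v in [(325,155),(325,220),(325,345)]: print(a[v,u],b[v,u])
```

```text
t 15.3 pos [0.4196 0.1872 0.0063] jawyaw 18.59 ydir [ 0.  0. -1.] q [ 0.268  0.338  2.047  0.     0.757 -0.057] F [ 0.11  0.19 -1.21] w 0.0521
0.09733891 0.10634277
0.10256446 0.10924442
0.11028802 0.10950834
```

Call:
{"fn": "arm_command", "kwargs": {"commands": [[5.17,[0,0,0.3],0],[5.17,[0,0,0.3],0],[5.17,[0,0,0.3],0],[5.19,[0,0,0],0]]}}

```text
clock: 15.75
position: [0.4199, 0.1872, 0.0158]
ee_rot: [-0.698, 0.698, 0.115, -0.114]
contact_force: [-0.7, -0.8, -0.4]
width: 0.052
```

Run:
```python
from lid import *
st(); d=grab('wrist','w12'); 
b=d['range_z']; W=cloud(d)
for u,v in [(325,155),(325,220),(325,345)]: print(b[v,u],W[v,u].round(4))
```

```text
t 15.75 pos [0.4199 0.1872 0.0158] jawyaw 18.6 ydir [ 0.001  0.    -1.   ] q [ 0.268  0.323  2.036 -0.     0.782 -0.057] F [-0.68 -0.77 -0.36] w 0.052
0.11898344 [0.4021 0.2433 0.049 ]
0.115567416 [0.4078 0.2262 0.0575]
0.110927835 [0.4182 0.1951 0.0712]
```

View pics/w12.png

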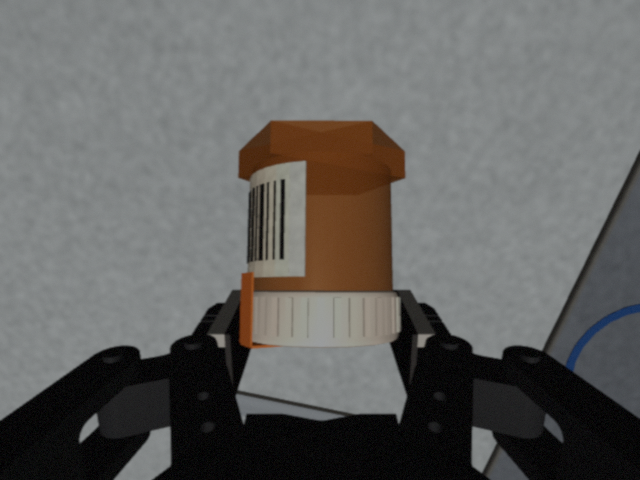

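Call:
{"fn": "arm_command", "kwargs": {"commands": [[5.18,[0,0,0.3],0],[5.18,[0,0,0.3],0],[5.18,[0,0,0.3],0],[5.18,[0,0,0.3],0],[5.18,[0,0,0],0],[5.18,[0,0,0],0]]}}

```text
clock: 16.4
position: [0.4199, 0.187, 0.0275]
ee_rot: [-0.698, 0.698, 0.115, -0.114]
contact_force: [-0.5, -0.5, 2.6]
width: 0.052
```

Run:
```python
from lid import *
st(); d=grab('wrist','w13'); 
b=d['range_z']; W=cloud(d)
for u,v in [(325,155),(325,220),(325,330)]: print(b[v,u],W[v,u].round(4))
```

```text
t 16.4 pos [0.4199 0.187  0.0275] jawyaw 18.61 ydir [ 0.001 -0.    -1.   ] q [ 2.680e-01  3.050e-01  2.022e+00 -1.000e-03  8.140e-01 -5.700e-02] F [-0.47 -0.54  2.56] w 0.052
0.13393013 [0.4025 0.2424 0.0455]
0.12505022 [0.4086 0.2241 0.06  ]
0.12516294 [0.4193 0.1924 0.069 ]
```

View pics/w13.png

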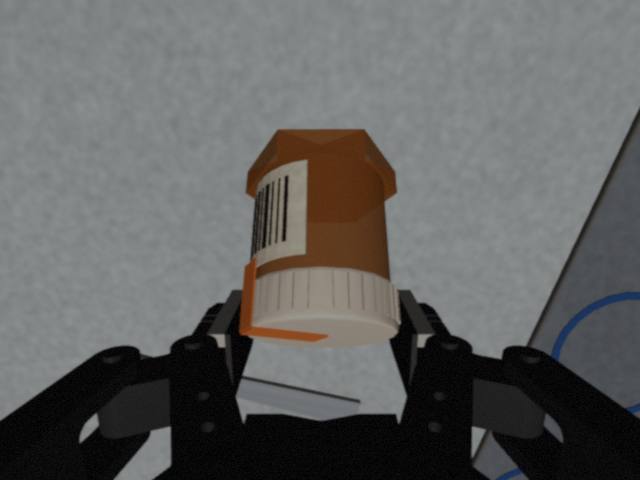

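Call:
{"fn": "arm_command", "kwargs": {"commands": [[4.8,[0,0,0],0],[4.8,[0,0,0],0],[4.8,[0,0,0.5],0],[4.8,[0,0,0.5],0],[4.8,[0,0,0],0],[5.1,[0,0,0],0],[5.14,[0,0,0],0],[5.16,[0,0,0],0],[5.17,[0,0,0],0]]}}

```text
clock: 17.35
position: [0.4195, 0.1872, 0.0371]
ee_rot: [0.698, -0.698, -0.114, 0.114]
contact_force: [-0.0, -0.2, -1.8]
width: 0.0519
```

Run:
```python
from lid import *
st(); d=grab('wrist','w14');
```

```text
t 17.35 pos [0.4195 0.1872 0.0371] jawyaw 18.59 ydir [-0.  0. -1.] q [ 0.268  0.291  2.01   0.     0.841 -0.057] F [-0.   -0.2  -1.76] w 0.0519
```

View pics/w14.png

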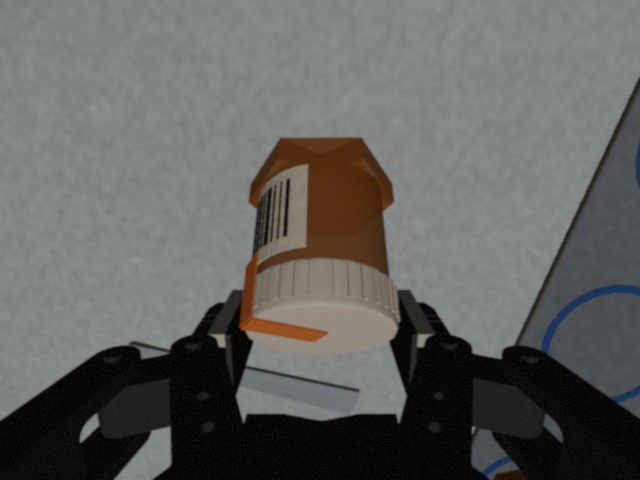

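Call:
{"fn": "arm_command", "kwargs": {"commands": [[5.18,[0,0,0],0],[5.19,[0,0,0],0],[5.19,[0,0,0],0]]}}

```text
clock: 17.7
position: [0.4196, 0.1871, 0.0372]
ee_rot: [-0.698, 0.698, 0.114, -0.114]
contact_force: [0.1, -0.3, -2.0]
width: 0.0518
```

Run:
```python
from lid import *
st(); d=grab('wrist','w15'); W=cloud(d)
for u,v in [(325,155),(325,220),(325,330)]: print(W[v,u].round(4))
```

```text
t 17.7 pos [0.4196 0.1871 0.0372] jawyaw 18.59 ydir [ 0. -0. -1.] q [ 0.268  0.291  2.01  -0.     0.841 -0.057] F [ 0.12 -0.31 -2.02] w 0.0518
[4.037e-01 2.399e-01 3.000e-04]
[ 0.4139  0.2099 -0.0007]
[0.4209 0.1875 0.0687]
```

View pics/w15.png

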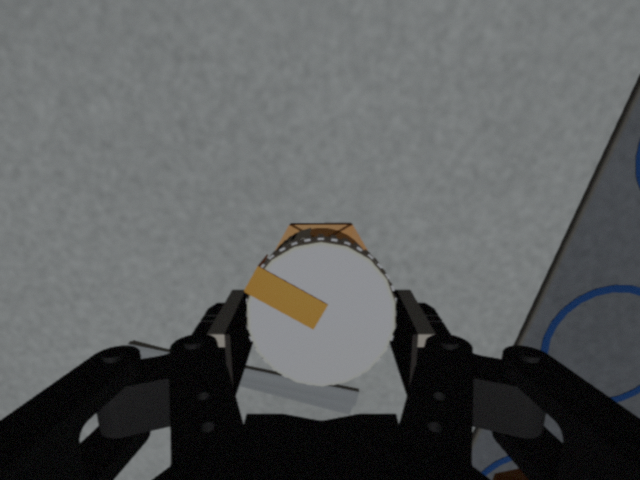

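Call:
{"fn": "arm_command", "kwargs": {"commands": [[5.19,[0,0,-0.2],0],[5.19,[0,0,-0.2],0],[5.19,[0,0,0],0],[5.5,[0,0,0],0],[6.0,[0,0,0],0],[8.5,[0,0,0],0],[8.5,[0,0,0],0],[8.5,[0,0,0],0],[8.5,[0,0,4],0],[8.5,[0,0,4],0],[8.5,[0,0,4],0],[8.5,[0,0,3],0]]}}

```text
clock: 18.95
position: [0.4202, 0.1874, 0.1858]
ee_rot: [0.698, -0.698, -0.115, 0.113]
contact_force: [0.1, -0.2, 0.5]
width: 0.0848
```

Run:
```python
from lid import *
st(); d=grab('wrist','w16'); lidfit(d,.41,.19,zt=.066); circ(d,[(.5757,.1939),(.5715,.2987)])
```

```text
t 18.95 pos [0.4202 0.1874 0.1858] jawyaw 18.6 ydir [ 0.003  0.001 -1.   ] q [ 0.268  0.124  1.791  0.     1.224 -0.057] F [ 0.07 -0.17  0.48] w 0.0848
lid n 4141 mec [0.4182 0.1892] 0.0268 mean [0.4184 0.1897] z 0.0659
strip n 480 mean [0.4054 0.1912] dir(mean) 173.7 pca 168.6
circ [0.5758 0.1938] r 0.0332 1000
circ [0.5714 0.2987] r 0.0332 1248
```

View pics/w16.png

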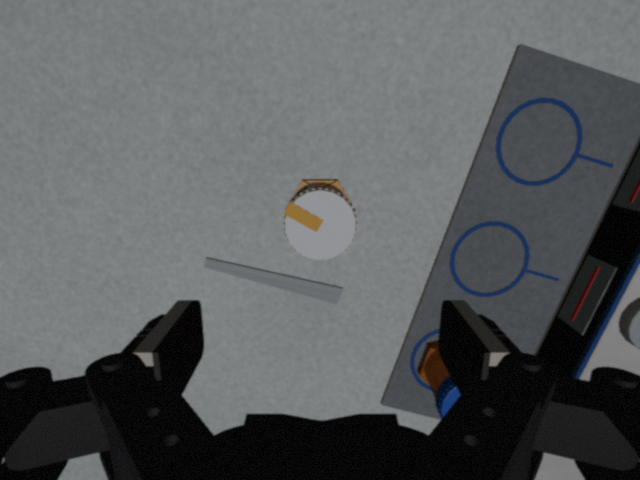

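Call:
{"fn": "arm_command", "kwargs": {"commands": [[8.5,[-0.2,0.18,0],0.1496],[8.5,[0,0,0],0.1496],[8.5,[0,0,0],0.1496],[8.5,[0,0,0],0.1496],[8.5,[0,0,0],0.1496],[8.5,[0,0,0],0.1496],[8.5,[0,0,0],0.1496],[8.5,[0,0,0],0]]}}

```text
clock: 19.8
position: [0.4174, 0.1889, 0.1829]
ee_rot: [0.547, -0.547, -0.448, 0.448]
contact_force: [-0.0, 0.9, 0.1]
width: 0.0853
```

Run:
```python
from lid import *
st(); d=grab('wrist','w17'); lidfit(d,.418,.189,zt=.066)
```

```text
t 19.8 pos [0.4174 0.1889 0.1829] jawyaw 78.58 ydir [-0.  0. -1.] q [ 0.273  0.125  1.797  0.     1.22  -1.099] F [-0.01  0.87  0.14] w 0.0853
lid n 4179 mec [0.4177 0.1884] 0.0269 mean [0.4175 0.1886] z 0.0658
strip n 515 mean [0.4047 0.1913] dir(mean) 168.3 pca 168.8
```

Call:
{"fn": "arm_command", "kwargs": {"commands": [[8.5,[0,0,-4],0],[8.5,[0,0,-4],0],[8.5,[0,0,-4],0],[8.5,[0,0,-2.5],0],[8.5,[0,0,-1.3],0],[8.5,[0,0,0],0],[4.6,[0,0,0],0],[4.6,[0,0,0],0],[4.6,[0,0,0],0],[4.6,[0,0,0],0],[4.6,[0,0,0],0]], "grip_force": 50}}

```text
clock: 20.95
position: [0.4187, 0.1893, 0.0266]
ee_rot: [-0.547, 0.548, 0.449, -0.447]
contact_force: [-0.7, 0.7, 5.9]
width: 0.0507
```

Call:
{"fn": "arm_command", "kwargs": {"commands": [[4.6,[0,0,1],0],[4.6,[0,0,2],0],[4.6,[0,0,3],0],[4.6,[0,0,0],0]]}}

```text
clock: 21.35
position: [0.4204, 0.1898, 0.0889]
ee_rot: [-0.546, 0.548, 0.45, -0.445]
contact_force: [1.1, -0.8, -1.7]
width: 0.0502
```

Run:
```python
from lid import *
s,_=st(); d=grab('wrist','w18'); lidfit(d,.418,.189,zt=.066+s['position'][2]-.0255)
```

```text
t 21.35 pos [0.4204 0.1898 0.0889] jawyaw 78.59 ydir [ 0.008  0.002 -1.   ] q [ 0.273  0.22   1.944  0.     0.97  -1.099] F [ 1.15 -0.79 -1.66] w 0.0502
lid n 20522 mec [0.4157 0.1898] 0.0404 mean [0.417  0.1895] z 0.1282
strip n 2733 mean [0.406  0.1914] dir(mean) 170.1 pca 163.5
```

View pics/w18.png

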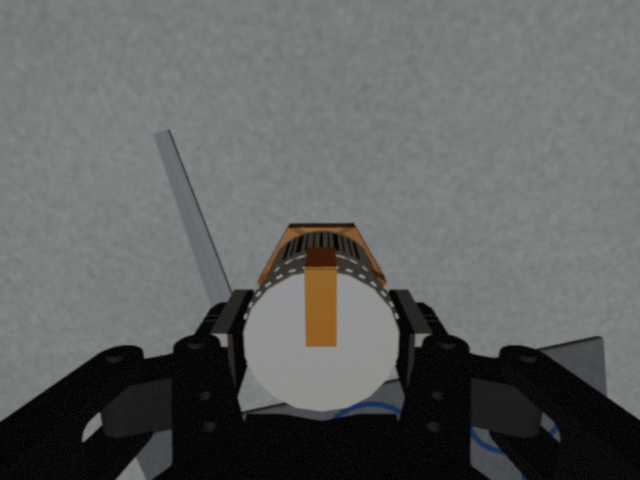

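Call:
{"fn": "arm_command", "kwargs": {"commands": [[4.6,[0.7,0.5,0.5],-0.145],[4.6,[0.8,0.6,0.5],-0.145],[4.6,[0.7,0.5,0],-0.145],[4.6,[0.8,0.6,0],-0.145],[4.6,[0.8,0.5,0],-0.145],[4.6,[0.8,0.6,0],-0.145],[4.6,[0.7,0.5,0],-0.145],[4.6,[0.8,0.6,0],-0.145],[4.6,[0.7,0.5,0],-0.145],[4.6,[0.8,0.6,0],-0.145]], "grip_force": 60}}

```text
clock: 22.4
position: [0.4926, 0.2437, 0.0938]
ee_rot: [-0.706, 0.707, -0.031, 0.029]
contact_force: [0.4, 0.6, -2.0]
width: 0.0499
```

Call:
{"fn": "arm_command", "kwargs": {"commands": [[4.6,[0.8,0.5,0],-0.145],[4.6,[0.8,0.6,0],-0.145],[4.6,[0.7,0.5,0],-0.145],[4.6,[0.8,0.6,0],-0.145],[4.6,[0.8,0.5,0],-0.145],[4.6,[0.8,0.6,0],-0.145],[4.6,[0.7,0.5,0],-0.145],[4.6,[0.8,0.6,0],-0.145],[4.6,[0.7,0.5,0],-0.145],[4.6,[0.8,0.6,0],-0.145],[4.6,[0,0,0],0],[4.6,[0,0,0],0]]}}

```text
clock: 23.6
position: [0.5695, 0.2985, 0.0939]
ee_rot: [-0.51, 0.512, -0.489, 0.488]
contact_force: [-0.5, -0.1, -1.9]
width: 0.0503
```

Run:
```python
from lid import *
s,_=st(); d=grab('wrist','w19'); p=s['position']; lidfit(d,p[0],p[1],zt=.066+p[2]-.0265);circ(d,[(.5757,.1939),(.5715,.2987)])
```

```text
t 23.6 pos [0.5695 0.2985 0.0939] jawyaw -87.39 ydir [-0.003 -0.001 -1.   ] q [ 0.375  0.464  1.533 -0.     1.148  1.9  ] F [-0.54 -0.12 -1.94] w 0.0503
lid n 20525 mec [0.5737 0.298 ] 0.0408 mean [0.5727 0.298 ] z 0.1332
strip n 2712 mean [0.584  0.2986] dir(mean) 3.1 pca 1.3
circ [0.5757 0.1939] r 0.0332 1955
circ [0.5719 0.2989] r 0.033 1230
green top ((0.6385799646377563, 0.24089470505714417), 0.06853940337896347) [0.6756 0.2005 0.0872]
```

View pics/w19.png

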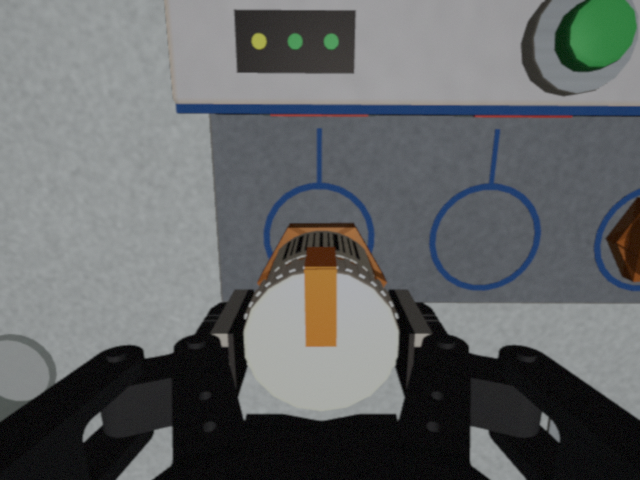

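Call:
{"fn": "arm_command", "kwargs": {"commands": [[4.6,[0.05,0,-2],0],[4.6,[0,0,-2],0],[4.6,[0,0,-1],0],[4.6,[0,0,-0.5],0],[4.6,[0,0,-0.4],0],[4.6,[0,0,-0.2],0],[4.6,[0,0,0],0],[4.6,[0,0,0],0]]}}

```text
clock: 24.45
position: [0.5715, 0.2991, 0.0348]
ee_rot: [0.511, -0.51, 0.489, -0.489]
contact_force: [0.5, -0.5, -0.8]
width: 0.0501
```

Run:
```python
from lid import *
s,_=st()
```

```text
t 24.45 pos [0.5715 0.2991 0.0348] jawyaw -87.56 ydir [ 0.001  0.    -1.   ] q [ 0.374  0.521  1.599 -0.     1.021  1.903] F [ 0.49 -0.45 -0.81] w 0.0501
```

Call:
{"fn": "arm_command", "kwargs": {"commands": [[4.6,[0,0,-0.1],0],[4.6,[0,0,-0.1],0],[4.6,[0,0,-0.1],0],[4.6,[0,0,0],0],[6.5,[0,0,0],0],[8.5,[0,0,0],0],[8.5,[0,0,0],0],[8.5,[0,0,0],0],[8.5,[0,0,3],0],[8.5,[0,0,4],0],[8.5,[-1,-3,4],0],[8.5,[-4,-3,2],0]]}}

```text
clock: 25.65
position: [0.5291, 0.2421, 0.1625]
ee_rot: [0.513, -0.508, 0.487, -0.491]
contact_force: [-1.1, -0.6, 0.8]
width: 0.0852
```

Call:
{"fn": "arm_command", "kwargs": {"commands": [[8.5,[-3,-4,2],0],[8.5,[0,0,2],0],[8.5,[0,0,0],0],[8.5,[0,0,0],0]]}}

```text
clock: 26.05
position: [0.497, 0.2049, 0.1977]
ee_rot: [0.511, -0.51, 0.489, -0.49]
contact_force: [0.3, 0.4, 0.0]
width: 0.0847
```

Run:
```python
from lid import *
s,_=st(); d=grab('wrist','w20'); lidfit(d,.5715,.299,zt=.072);lidfit(d,.581,.089,zt=.072);circ(d,[(.580,.089),(.5757,.1939),(.5715,.2987)])
d=grab('scene','s20'); W=cloud(d); d2=grab('side','e20')
cv2.imwrite('pics/s20z.png',cv2.resize(d['pixels'][180:290,290:440,::-1],None,fx=5,fy=5,interpolation=2))
```

```text
t 26.05 pos [0.497  0.2049 0.1977] jawyaw -87.57 ydir [ 0.002  0.001 -1.   ] q [0.261 0.232 1.62  0.    1.288 1.79 ] F [0.34 0.43 0.04] w 0.0847
lid n 4988 mec [0.572  0.2964] 0.027 mean [0.572  0.2966] z 0.0716
strip n 609 mean [0.5855 0.2985] dir(mean) 8.4 pca 3.0
lid n 5077 mec [0.5818 0.0897] 0.0273 mean [0.5817 0.0894] z 0.0719
strip n 619 mean [0.5954 0.0881] dir(mean) -5.6 pca 3.7
circ [0.5801 0.0886] r 0.0334 776
circ [0.5757 0.1938] r 0.0332 1213
circ [0.5715 0.2992] r 0.0335 712
```

View pics/w20.png

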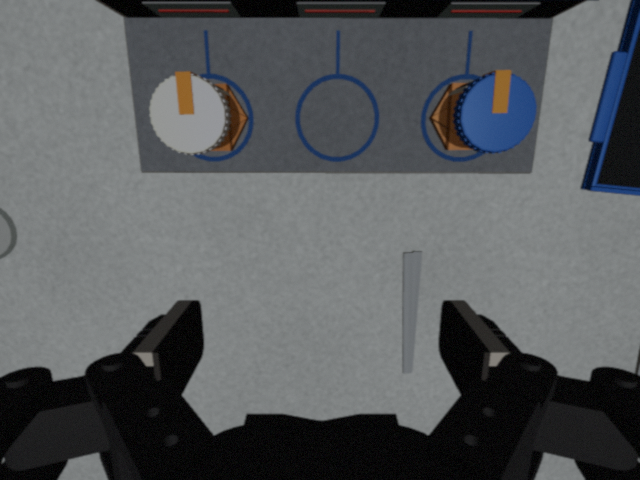

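View pics/s20z.png

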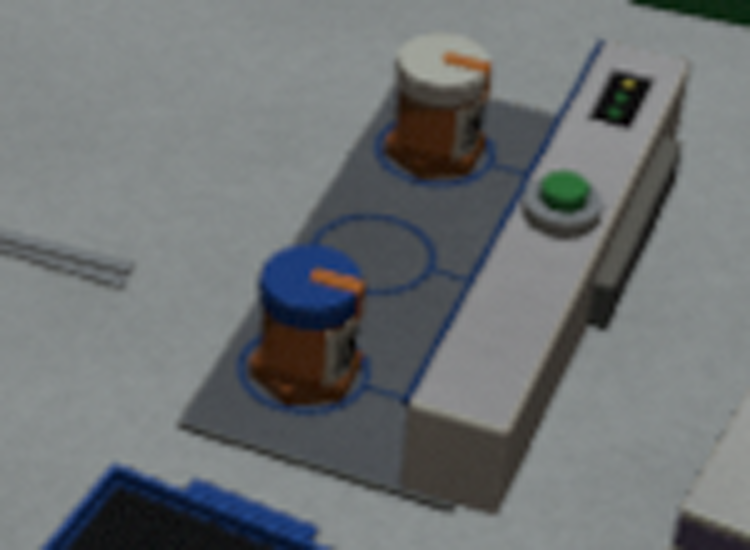

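Call:
{"fn": "arm_command", "kwargs": {"commands": [[0,[4,-0.2,0],0],[0,[4,-0.2,0],0],[0,[4,-0.2,0],0],[0,[4,-0.1,-1],0],[0,[1.95,0,-2],0],[0,[0,0,-2],0],[0,[0,0,0],0],[0,[0,0,0],0],[0,[0,0,0],0]]}}

```text
clock: 27.1
position: [0.6761, 0.198, 0.1484]
ee_rot: [0.511, -0.51, 0.489, -0.489]
contact_force: [0.2, 0.4, 0.1]
width: 0.0
```

Run:
```python
from lid import *
s,_=st(); d=grab('wrist','w21'); v,u=np.mgrid[0:480,0:640]; W=cloud(d)
hsv=cv2.cvtColor(d['pixels'],cv2.COLOR_RGB2HSV); H,S,V=[hsv[...,i].astype(int) for i in range(3)]
g=(H>45)&(H<85)&(S>100)&(abs(W[...,2]-.088)<.004)&(abs(W[...,0]-.676)<.03); P=ray(d,u[g],v[g],.088)
print(g.sum(),np.median(W[g][:,2]),P.min(0).round(4),P.max(0).round(4),cv2.minEnclosingCircle(P[:,:2].astype(np.float32)))
f=(d['range_z']>0)&(W[...,2]<s['position'][2]+.03)&(W[...,2]>.1); print('tip low',np.percentile(W[f][:,2]-s['position'][2],[0.5,2,5]),W[f&(W[...,2]<s['position'][2]+.018)].mean(0))
```

```text
t 27.1 pos [0.6761 0.198  0.1484] jawyaw -87.54 ydir [ 0.001  0.    -1.   ] q [ 0.186  0.509  1.308 -0.     1.323  1.714] F [0.19 0.4  0.15] w 0.0
1427 0.08755898410195496 [0.6656 0.1862 0.088 ] [0.6905 0.2101 0.088 ] ((0.677983283996582, 0.1982533484697342), 0.012778090313076973)
tip low [0.01578842 0.01630029 0.01758176] [0.68702304 0.19808523 0.16524073]
```

View pics/w21.png

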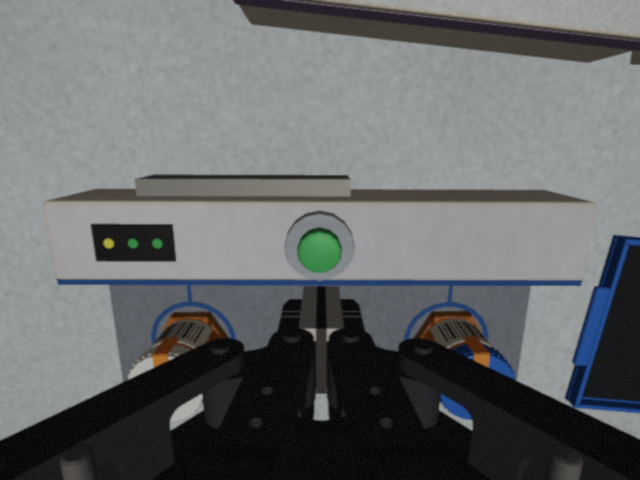

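Call:
{"fn": "arm_command", "kwargs": {"commands": [[0,[0.2,0,-2.5],0],[0,[0,0,-2.5],0],[0,[0,0,-1.5],0],[0,[0,0,0],0]]}}

```text
clock: 27.55
position: [0.6762, 0.1974, 0.0814]
ee_rot: [-0.51, 0.512, -0.49, 0.489]
contact_force: [-0.4, 0.3, -0.6]
width: -0.0
```

Call:
{"fn": "arm_command", "kwargs": {"commands": [[0,[0,0,-0.3],0],[0,[0,0,-0.3],0],[0,[0,0,0],0]]}}

```text
clock: 27.85
position: [0.6783, 0.1977, 0.0776]
ee_rot: [0.511, -0.51, 0.489, -0.49]
contact_force: [-0.7, 0.3, -0.4]
width: 0.0
```

Call:
{"fn": "arm_command", "kwargs": {"commands": [[0,[0,0,-0.2],0],[0,[0,0,-0.2],0],[0,[0,0,-0.2],0]]}}

```text
clock: 28.15
position: [0.6785, 0.1977, 0.0714]
ee_rot: [0.511, -0.51, 0.489, -0.49]
contact_force: [1.1, -0.8, 3.0]
width: 0.0002
```

Call:
{"fn": "arm_command", "kwargs": {"commands": [[0,[0,0,-0.2],0],[0,[0,0,-0.2],0],[0,[0,0,0],0]]}}

```text
clock: 28.45
position: [0.6785, 0.1977, 0.0694]
ee_rot: [0.511, -0.51, 0.489, -0.49]
contact_force: [-2.6, -1.1, 12.6]
width: -0.0006
```

Call:
{"fn": "arm_command", "kwargs": {"commands": [[0,[0,0,-0.1],0],[0,[0,0,0],0],[0,[0,0,0],0]]}}

```text
clock: 28.75
position: [0.6785, 0.1977, 0.0694]
ee_rot: [0.511, -0.51, 0.488, -0.49]
contact_force: [-3.5, -1.4, 16.7]
width: -0.0003
```

Run:
```python
from lid import *
s,_=st(); d=grab('scene','s22'); cv2.imwrite('pics/s22z.png',cv2.resize(d['pixels'][150:290,290:450,::-1],None,fx=4,fy=4,interpolation=2))
```

```text
t 28.75 pos [0.6785 0.1977 0.0694] jawyaw -87.56 ydir [ 0.003  0.    -1.   ] q [ 0.185  0.568  1.407 -0.     1.163  1.714] F [-3.5  -1.35 16.75] w -0.0003
```

View pics/s22z.png

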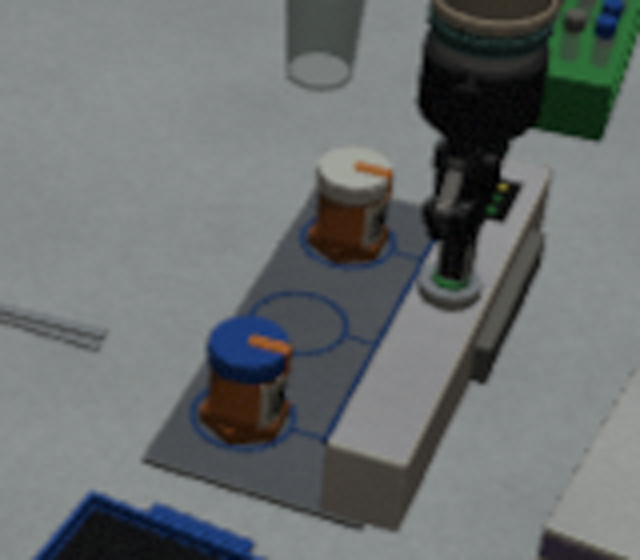

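Call:
{"fn": "arm_command", "kwargs": {"commands": [[0,[0,0,2],0],[0,[0,0,4],0],[0,[0,0,4],0],[8.5,[-3,-3,1],0],[8.5,[-3,-4,0],0],[8.5,[-3.75,-3.8,0],0],[8.5,[0,0,0],0],[8.5,[0,0,0],0],[8.5,[0,0,0],0]]}}

```text
clock: 29.7
position: [0.5837, 0.0924, 0.1757]
ee_rot: [0.511, -0.51, 0.489, -0.489]
contact_force: [0.2, -0.2, -0.2]
width: 0.0847
```

Run:
```python
from lid import *
s,_=st(); d=grab('wrist','w23'); lidfit(d,.581,.089,zt=.072); W=cloud(d)
```

```text
t 29.7 pos [0.5837 0.0924 0.1757] jawyaw -87.56 ydir [ 0.001  0.    -1.   ] q [0.039 0.325 1.542 0.    1.273 1.567] F [ 0.23 -0.2  -0.21] w 0.0847
lid n 4566 mec [0.5828 0.0878] 0.0269 mean [0.5829 0.0879] z 0.0718
strip n 561 mean [0.5955 0.0884] dir(mean) 2.1 pca 3.9
```

View pics/w23.png

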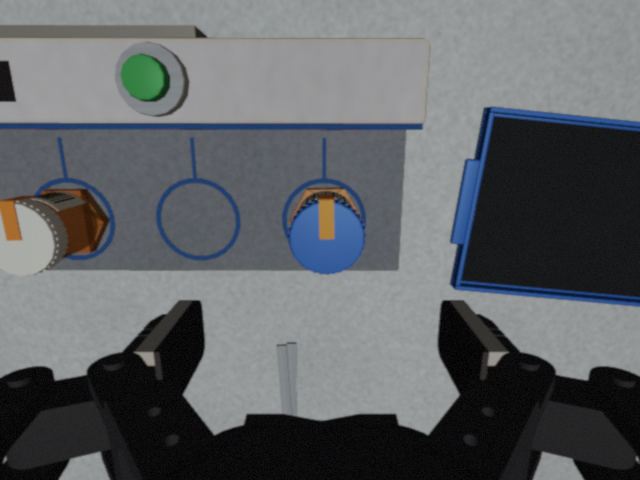

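Call:
{"fn": "arm_command", "kwargs": {"commands": [[8.5,[-0.1,-0.4,-4],0],[8.5,[0,0,-4],0],[8.5,[0,0,-4],0],[8.5,[0,0,-1.5],0],[8.5,[0,0,-1],0],[8.5,[0,0,0],0],[4.6,[0,0,0],0],[4.6,[0,0,0],0],[4.6,[0,0,0],0],[4.6,[0,0,0],0],[4.6,[0,0,0],0]], "grip_force": 50}}

```text
clock: 30.85
position: [0.583, 0.0882, 0.0322]
ee_rot: [0.511, -0.51, 0.488, -0.49]
contact_force: [0.3, 0.4, 5.8]
width: 0.0505
```

Call:
{"fn": "arm_command", "kwargs": {"commands": [[4.6,[0,0,1],0],[4.6,[0,0,2],0],[4.6,[0,0,4],0],[4.6,[0,0,0],0]], "grip_force": 60}}

```text
clock: 31.25
position: [0.5853, 0.088, 0.1059]
ee_rot: [0.513, -0.508, 0.487, -0.492]
contact_force: [1.1, 0.1, -1.5]
width: 0.0501
```

Run:
```python
from lid import *
s,_=st(); d=ld('w23'); print(ray(d,np.array([488,455,632.]),np.array([108,290,122.]),.014).round(4))
d=ld('s20'); W=cloud(d); hsv=cv2.cvtColor(d['pixels'],cv2.COLOR_RGB2HSV); v,u=np.mgrid[0:480,0:640]; F=ray(d,u,v,.004)
m=(hsv[...,2]<45)&(F[...,0]>.5)&(F[...,0]<.7)&(F[...,1]<0)&(F[...,1]>-.4)&(abs(W[...,2]-.004)<.01)
print(cv2.minAreaRect(F[m][:,:2].astype(np.float32)*1000))
d=ld('e20'); W=cloud(d); hsv=cv2.cvtColor(d['pixels'],cv2.COLOR_RGB2HSV);F=ray(d,u,v,.004)
m=(hsv[...,2]<45)&(F[...,0]>.5)&(F[...,0]<.7)&(F[...,1]<0)&(F[...,1]>-.4)&(abs(W[...,2]-.004)<.01)
print(cv2.minAreaRect(F[m][:,:2].astype(np.float32)*1000))
```

```text
t 31.25 pos [0.5853 0.088  0.1059] jawyaw -87.56 ydir [ 0.01  0.   -1.  ] q [ 0.032  0.378  1.648 -0.     1.106  1.56 ] F [ 1.06  0.13 -1.46] w 0.0501
[[ 0.6736 -0.0317  0.014 ]
 [ 0.5253 -0.026   0.014 ]
 [ 0.6682 -0.1434  0.014 ]]
((592.0845947265625, -186.22215270996094), (321.4095458984375, 148.49737548828125), 86.82854461669922)
((590.4566040039062, -194.57278442382812), (294.7903137207031, 123.50093078613281), 86.8525161743164)
```

Call:
{"fn": "arm_command", "kwargs": {"commands": [[4.6,[0.05,-2.6,0],0],[4.6,[0.05,-4,0],0],[4.6,[0.05,-4,0],0],[4.6,[0.05,-4,0],0],[4.6,[0.05,-4,0],0],[4.6,[0.05,-4,0],0],[4.6,[0.05,-4,0],0],[4.6,[0.05,-4,0],0],[4.6,[0.05,-4,0],0],[4.6,[0,0,-2],0],[4.6,[0,0,0],0],[4.6,[0,0,0],0]]}}

```text
clock: 32.45
position: [0.585, -0.2572, 0.0797]
ee_rot: [-0.51, 0.511, -0.49, 0.488]
contact_force: [-0.4, -0.2, -1.3]
width: 0.0504
```

Run:
```python
from lid import *
s,_=st(); d=grab('wrist','w24'); p=s['position']; lidfit(d,p[0],p[1],zt=.066+p[2]-.0262)
```

```text
t 32.45 pos [ 0.585  -0.2572  0.0797] jawyaw -87.57 ydir [-0.003  0.002 -1.   ] q [-0.523  0.471  1.559  0.     1.114  1.005] F [-0.36 -0.24 -1.26] w 0.0504
lid n 20536 mec [ 0.5894 -0.2578] 0.0407 mean [ 0.5872 -0.2578] z 0.1193
strip n 2639 mean [ 0.5987 -0.2572] dir(mean) 2.9 pca 3.1
```

View pics/w24.png

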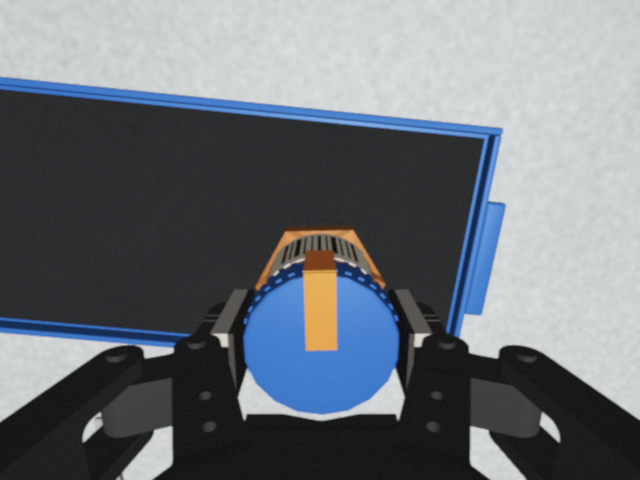

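Call:
{"fn": "arm_command", "kwargs": {"commands": [[4.6,[0,0,-2],0],[4.6,[0,0,-1.5],0],[4.6,[0,0,-1],0],[4.6,[0,0,-0.2],0],[4.6,[0,0,-0.1],0],[4.6,[0,0,0],0],[4.6,[0,0,0],0]]}}

```text
clock: 33.2
position: [0.5867, -0.2583, 0.0334]
ee_rot: [0.511, -0.51, 0.489, -0.49]
contact_force: [0.6, 0.1, -1.8]
width: 0.0504
```

Call:
{"fn": "arm_command", "kwargs": {"commands": [[4.6,[0,0,-0.1],0],[4.6,[0,0,0],0]]}}

```text
clock: 33.4
position: [0.5862, -0.2581, 0.0318]
ee_rot: [0.51, -0.51, 0.489, -0.489]
contact_force: [-0.0, 0.1, -1.4]
width: 0.0501
```

Call:
{"fn": "arm_command", "kwargs": {"commands": [[4.6,[0,0,-0.1],0],[4.6,[0,0,-0.1],0],[4.6,[0,0,0],0]]}}

```text
clock: 33.7
position: [0.5863, -0.2581, 0.0304]
ee_rot: [0.511, -0.51, 0.489, -0.49]
contact_force: [-1.2, 1.0, 4.6]
width: 0.05
```

Down on the tray floor. Release and go to the white jar.

Call:
{"fn": "arm_command", "kwargs": {"commands": [[6.0,[0,0,0],0],[8.5,[0,0,0],0],[8.5,[0,0,0],0],[8.5,[0,0,0],0],[8.5,[0,0,3],0],[8.5,[0,0,4],0],[8.5,[0,0,4],0],[8.5,[0,3,3.5],0],[8.5,[0,4.5,0],0],[8.5,[0,4.5,0],0],[8.5,[0,4.5,0],0],[8.5,[0,4.5,0],0]]}}

```text
clock: 34.9
position: [0.5859, -0.0465, 0.1747]
ee_rot: [0.51, -0.51, 0.489, -0.49]
contact_force: [0.9, -0.0, -0.8]
width: 0.0852
```

Call:
{"fn": "arm_command", "kwargs": {"commands": [[8.5,[0,4.5,0],0],[8.5,[0,4.5,0],0],[8.5,[0,4.5,0],0],[8.5,[-0.3,4.5,0],0],[8.5,[-0.3,4.5,0],0],[8.5,[-0.3,4.5,0],0],[8.5,[-0.3,4.5,0],0],[8.5,[-0.3,3,0],0],[8.5,[0,0,0],0],[8.5,[0,0,0],0]]}}

```text
clock: 35.9
position: [0.5708, 0.2972, 0.1742]
ee_rot: [-0.511, 0.511, -0.489, 0.489]
contact_force: [-0.6, -0.5, -0.1]
width: 0.0848
```

Run:
```python
from lid import *
s,_=st(); d=grab('wrist','w25'); lidfit(d,.5715,.298,zt=.072)
d=grab('scene','s25'); lidfit(d,.586,-.258,zt=.070)
```

```text
t 35.9 pos [0.5708 0.2972 0.1742] jawyaw -87.47 ydir [-0.    -0.001 -1.   ] q [ 3.730e-01  4.050e-01  1.421e+00 -1.000e-03  1.317e+00  1.899e+00] F [-0.56 -0.54 -0.15] w 0.0848
lid n 4640 mec [0.5728 0.298 ] 0.0269 mean [0.573 0.298] z 0.0718
strip n 577 mean [0.586  0.2983] dir(mean) 1.5 pca 3.0
lid n 435 mec [ 0.5857 -0.2608] 0.0292 mean [ 0.5861 -0.26  ] z 0.0699
strip n 47 mean [ 0.5997 -0.255 ] dir(mean) 19.9 pca 0.8
```

View pics/s25.png

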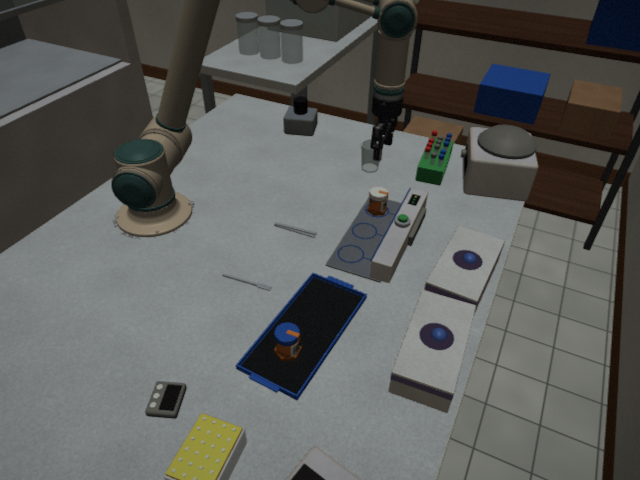

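Call:
{"fn": "arm_command", "kwargs": {"commands": [[8.5,[0.1,0.05,-4],0],[8.5,[0,0,-4],0],[8.5,[0,0,-4],0],[8.5,[0,0,-1.5],0],[8.5,[0,0,-0.8],0],[8.5,[0,0,0],0],[4.6,[0,0,0],0],[4.6,[0,0,0],0],[4.6,[0,0,0],0],[4.6,[0,0,0],0],[4.6,[0,0,0],0]], "grip_force": 50}}

```text
clock: 37.1
position: [0.5734, 0.2978, 0.0335]
ee_rot: [0.512, -0.51, 0.488, -0.49]
contact_force: [-0.2, -0.5, 5.5]
width: 0.0506
```

Call:
{"fn": "arm_command", "kwargs": {"commands": [[4.6,[0,0,1],0],[4.6,[0,0,2],0],[4.6,[0,0,4],0],[4.6,[0,0,0],0]], "grip_force": 60}}

```text
clock: 37.5
position: [0.5757, 0.2991, 0.1074]
ee_rot: [0.514, -0.507, 0.488, -0.491]
contact_force: [0.1, 0.6, -1.2]
width: 0.0501
```

Call:
{"fn": "arm_command", "kwargs": {"commands": [[4.6,[0.2,-2.6,0],0],[4.6,[0.2,-4,0],0],[4.6,[0.2,-4,0],0],[4.6,[0.2,-4,0],0],[4.6,[0.2,-4,0],0],[4.6,[0.2,-4,0],0],[4.6,[0.2,-4,0],0],[4.6,[0.2,-4,0],0],[4.6,[0.2,-4,0],0],[4.6,[0.2,-4,0],0],[4.6,[0.2,-4,0],0],[4.6,[0,0,0],0]]}}

```text
clock: 38.7
position: [0.5944, -0.1338, 0.1011]
ee_rot: [-0.509, 0.51, -0.49, 0.491]
contact_force: [0.6, 1.3, -2.0]
width: 0.0502
```

Call:
{"fn": "arm_command", "kwargs": {"commands": [[4.6,[0,0,-2],0],[4.6,[0,0,0],0]]}}

```text
clock: 38.9
position: [0.5916, -0.1275, 0.079]
ee_rot: [-0.509, 0.511, -0.492, 0.487]
contact_force: [-0.8, 0.5, -3.1]
width: 0.0501
```

Run:
```python
from lid import *
s,_=st(); d=grab('wrist','w26'); p=s['position']; lidfit(d,p[0],p[1],zt=.066+p[2]-.0268)
```

```text
t 38.9 pos [ 0.5916 -0.1275  0.079 ] jawyaw -87.6 ydir [-0.006  0.002 -1.   ] q [-0.328  0.429  1.638  0.     1.082  1.201] F [-0.78  0.53 -3.1 ] w 0.0501
lid n 20171 mec [ 0.5957 -0.1281] 0.0409 mean [ 0.5938 -0.1282] z 0.1174
strip n 2541 mean [ 0.6054 -0.1278] dir(mean) 2.1 pca 3.0
```

View pics/w26.png

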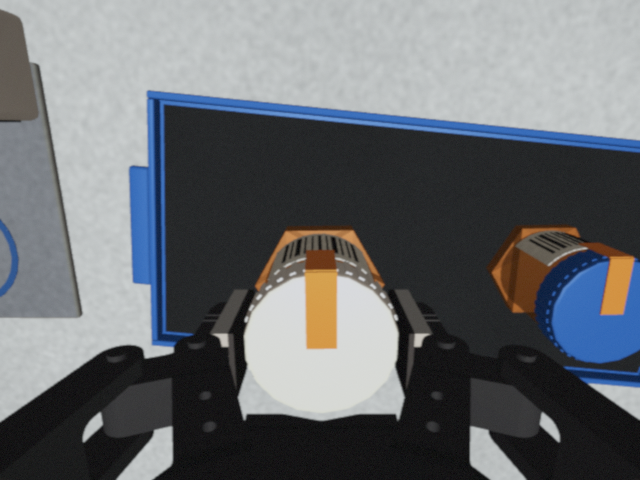

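Bottom about 0.051; lower 4.7 cm to the floor at 0.004, last part gently.

Call:
{"fn": "arm_command", "kwargs": {"commands": [[4.6,[0,0,-2],0],[4.6,[0,0,-1.5],0],[4.6,[0,0,-0.8],0],[4.6,[0,0,-0.2],0],[4.6,[0,0,-0.1],0],[4.6,[0,0,0],0],[4.6,[0,0,0],0]]}}

```text
clock: 39.65
position: [0.5947, -0.1287, 0.0364]
ee_rot: [0.511, -0.51, 0.489, -0.49]
contact_force: [0.0, -0.6, -1.2]
width: 0.0503
```

Call:
{"fn": "arm_command", "kwargs": {"commands": [[4.6,[0,0,-0.1],0],[4.6,[0,0,-0.1],0],[4.6,[0,0,0],0]]}}

```text
clock: 39.95
position: [0.5941, -0.1285, 0.0335]
ee_rot: [-0.51, 0.511, -0.489, 0.489]
contact_force: [-0.3, -0.7, -2.0]
width: 0.0502
```

Call:
{"fn": "arm_command", "kwargs": {"commands": [[4.6,[0,0,-0.1],0],[4.6,[0,0,-0.1],0],[4.6,[0,0,0],0]]}}

```text
clock: 40.25
position: [0.5942, -0.1286, 0.0317]
ee_rot: [-0.511, 0.511, -0.489, 0.489]
contact_force: [-0.1, 0.2, -0.4]
width: 0.0507
```

Call:
{"fn": "arm_command", "kwargs": {"commands": [[4.6,[0,0,-0.1],0],[4.6,[0,0,0],0]]}}

```text
clock: 40.45
position: [0.5944, -0.1286, 0.0317]
ee_rot: [0.511, -0.51, 0.489, -0.49]
contact_force: [-1.7, 1.0, 5.3]
width: 0.0504
```

Call:
{"fn": "arm_command", "kwargs": {"commands": [[6.0,[0,0,0],0],[8.5,[0,0,0],0],[8.5,[0,0,0],0],[8.5,[0,0,0],0],[8.5,[0,0,3],0],[8.5,[0,0,4],0],[8.5,[0,0,4],0],[8.5,[-3,0,4],0],[8.5,[-4,0,2],0],[8.5,[-4,0,0],0],[8.5,[0,0,0],0],[8.5,[0,0,0],0]]}}

```text
clock: 41.65
position: [0.4838, -0.1286, 0.201]
ee_rot: [0.511, -0.51, 0.489, -0.49]
contact_force: [-0.2, -0.7, 0.5]
width: 0.0852
```

Run:
```python
from lid import *
s,_=st(); d=grab('wrist','w27'); lidfit(d,.594,-.128,zt=.07); lidfit(d,.586,-.258,zt=.07)
d=grab('scene','s27'); d=grab('side','e27')
```

```text
t 41.65 pos [ 0.4838 -0.1286  0.201 ] jawyaw -87.61 ydir [ 0.001 -0.    -1.   ] q [-0.399  0.174  1.688  0.     1.278  1.13 ] F [-0.21 -0.69  0.5 ] w 0.0852
lid n 5139 mec [ 0.5926 -0.1285] 0.0271 mean [ 0.5928 -0.1287] z 0.0698
strip n 613 mean [ 0.6066 -0.1283] dir(mean) 1.9 pca 2.7
lid n 5158 mec [ 0.5849 -0.2563] 0.0275 mean [ 0.5849 -0.2567] z 0.0699
strip n 626 mean [ 0.599  -0.2583] dir(mean) -6.5 pca 4.2
```

View pics/w27.png

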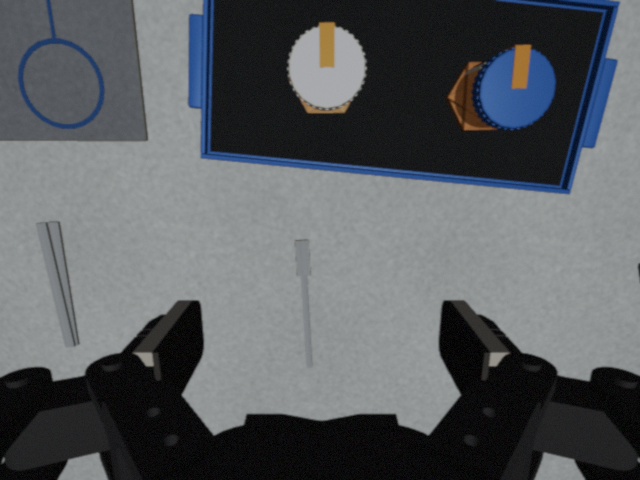

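View pics/s27.png

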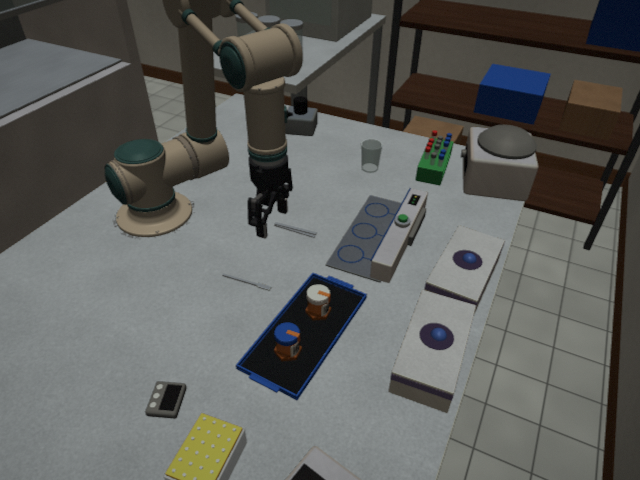

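View pics/e27.png

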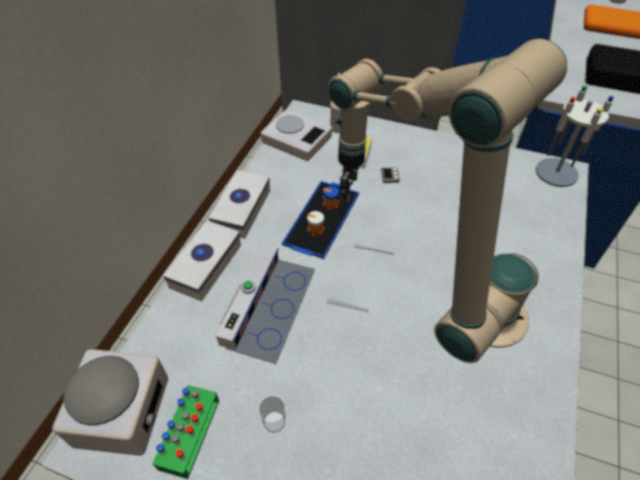

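```bash
python3 -c "
from rig import manip
print(manip.sign_off())"
```

```text
the job is handed in; nothing more can be done
None
```

The job is done and handed in at about 42 s. Two jars were on the bench, blue (upright) and white (fallen). I found no green jar in any camera view.

- **Reading:** I stood the blue jar on circle 3 and the white jar on circle 1. I set the white one upright by letting it swing, foot down, in a slackened grip on its lid. My last look before the read put both within about 3 mm of their circle centres. Labels were within about 1.5° of square to the windows.
- **Button:** I pressed it until it stopped moving under about 17 N. By the measured positions that was its full 6 mm travel, and both jars were still in place.
- **Tray:** Both jars then went into the blue tray. The last pictures show them standing upright with lids at 70 mm, as expected from the tray floor, and nothing touching them. The other objects on the bench look unmoved.

One thing disagreed with the description. The fingertips measured roughly 15–25 mm behind the reported TCP, where the text puts them 17 mm ahead of it. My first grasp on the blue jar therefore closed above its lid without touching it, and I used the measured offset from then on.

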